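Pack the battery packs for transport

TASK

Slide the red grip of the tray's transport lock fully open, then put every battery pack - those at the bottom of the deep canisters and the one on the bench - into the tray, one pack to a compartment, down inside it and not lying across the walls. When all are in, slide the lock back to its end stop, fully locked, and leave the meter, the tape roll and the screwdriver where they are.

Things in the scene. Friction and masses are not known exactly. Their poses are not given: they have to be found in the camera images.
- tray: grey transport tray fixed to the bench, four equal compartments in a row along its y axis. Origin at the centre of its underside. Compartments 100 mm (x) by 76 mm (y) inside, pitch 80 mm, floor 5 mm above the bench; dividers and outer walls 4 mm thick, 45 mm high. A fixed rail on three posts, 82 mm high, runs along its far edge at x = +61 mm and carries the yellow lock.
- lock (a joint): comb-shaped yellow transport lock, in m: 0 = locked (end stop, a tongue over the middle of every compartment), 0.040 = open (end stop, tongues over the dividers). Grows towards the tray's +y, rubs with about 2 N, stays where left. Bar at tray x = +61 mm; tongues 14 mm wide reach from it back to tray x = +4 mm; all 82 to 88 mm above the bench.
- lock_grip (a point): top centre of the red grip of the lock, an upright fin 16 mm (tray y) x 30 mm (tray x) x 44 mm tall, its top 132 mm above the bench. It stands on an arm of the lock beyond the tray's +y end: at tray x = 0, y = 227.5 mm when locked, and moves with the lock. Axes as the tray's.
- bay0 (a point): centre of the floor of compartment 0 of the tray (5 mm above the bench); axes as the tray's. Compartment 0 is at the tray's -y end.
- bay1 (a point): centre of the floor of compartment 1 of the tray (5 mm above the bench); axes as the tray's. Compartment 0 is at the tray's -y end.
- bay2 (a point): centre of the floor of compartment 2 of the tray (5 mm above the bench); axes as the tray's. Compartment 0 is at the tray's -y end.
- bay3 (a point): centre of the floor of compartment 3 of the tray (5 mm above the bench); axes as the tray's. Compartment 0 is at the tray's -y end.
- pot_a: a deep narrow open-topped aluminium canister, fixed to the bench. Outside 92 (its x) x 62 (its y) x 105 mm tall, walls 4 mm and floor 4 mm thick, so the mouth is 84 x 54 mm: a fully open gripper does not go in. Origin at the centre of its underside.
- pack_a: battery pack, a blue rounded box 22 x 32 x 70 mm with a yellow band near one end, 0.12 kg or so. Origin at its centre; its x axis runs along the 22 mm thickness, y along the 32 mm width, z along the 70 mm length. If present it starts standing upright in canister pot_a, on its floor (top about 31 mm below the rim), its thickness roughly along the canister's long side; absent in some starts (None).
- pot_b: a deep narrow open-topped aluminium canister, fixed to the bench. Outside 92 (its x) x 62 (its y) x 105 mm tall, walls 4 mm and floor 4 mm thick, so the mouth is 84 x 54 mm: a fully open gripper does not go in. Origin at the centre of its underside.
- pack_b: battery pack, a blue rounded box 22 x 32 x 70 mm with a yellow band near one end, 0.12 kg or so. Origin at its centre; its x axis runs along the 22 mm thickness, y along the 32 mm width, z along the 70 mm length. If present it starts standing upright in canister pot_b, on its floor (top about 31 mm below the rim), its thickness roughly along the canister's long side; absent in some starts (None).
- pot_c: a deep narrow open-topped aluminium canister, fixed to the bench. Outside 92 (its x) x 62 (its y) x 105 mm tall, walls 4 mm and floor 4 mm thick, so the mouth is 84 x 54 mm: a fully open gripper does not go in. Origin at the centre of its underside.
- pack_c: battery pack, a blue rounded box 22 x 32 x 70 mm with a yellow band near one end, 0.12 kg or so. Origin at its centre; its x axis runs along the 22 mm thickness, y along the 32 mm width, z along the 70 mm length. If present it starts standing upright in canister pot_c, on its floor (top about 31 mm below the rim), its thickness roughly along the canister's long side; absent in some starts (None).
- pack_d: battery pack, a blue rounded box 22 x 32 x 70 mm with a yellow band near one end, 0.12 kg or so. Origin at its centre; its x axis runs along the 22 mm thickness, y along the 32 mm width, z along the 70 mm length. Starts standing upright on the open bench.
- multimeter: bystander: black hand-held meter lying on the bench, 85 x 150 x 34 mm with an orange dial to 40 mm; origin at the centre of its underside.
- tape_roll: bystander: roll of tape lying flat, 90 mm across, 25 mm high; origin at the centre of its underside.
- screwdriver: bystander: screwdriver with a red handle lying on the bench, about 200 mm long; origin under its middle.

How it is judged:
On the way, in this order (a step that is already met when the one before it is completed fails the run):
1. the transport lock has been slid fully open (value of joint lock above 0.037 m), for 0.2 s.
2. every pack is in a compartment of its own while the lock is still open (x of pack_a in the frame of tray between -0.05 and 0.05 m and (y of pack_a in the frame of tray between -0.157 and -0.083 m or y of pack_a in the frame of tray between -0.077 and -0.003 m or y of pack_a in the frame of tray between 0.003 and 0.077 m or y of pack_a in the frame of tray between 0.083 and 0.157 m) and z of each of pack_a, pack_b, pack_c, pack_d in the frame of tray below 0.048 m and x of pack_b in the frame of tray between -0.05 and 0.05 m and (y of pack_b in the frame of tray between -0.157 and -0.083 m or y of pack_b in the frame of tray between -0.077 and -0.003 m or y of pack_b in the frame of tray between 0.003 and 0.077 m or y of pack_b in the frame of tray between 0.083 and 0.157 m) and x of pack_c in the frame of tray between -0.05 and 0.05 m and (y of pack_c in the frame of tray between -0.157 and -0.083 m or y of pack_c in the frame of tray between -0.077 and -0.003 m or y of pack_c in the frame of tray between 0.003 and 0.077 m or y of pack_c in the frame of tray between 0.083 and 0.157 m) and x of pack_d in the frame of tray between -0.05 and 0.05 m and (y of pack_d in the frame of tray between -0.157 and -0.083 m or y of pack_d in the frame of tray between -0.077 and -0.003 m or y of pack_d in the frame of tray between 0.003 and 0.077 m or y of pack_d in the frame of tray between 0.083 and 0.157 m) and ((y of pack_a in the frame of tray between -0.16 and -0.08 m and not (y of pack_b in the frame of tray between -0.16 and -0.08 m)) or (y of pack_a in the frame of tray between -0.08 and 0 m and not (y of pack_b in the frame of tray between -0.08 and 0 m)) or (y of pack_a in the frame of tray between 0 and 0.08 m and not (y of pack_b in the frame of tray between 0 and 0.08 m)) or (y of pack_a in the frame of tray between 0.08 and 0.16 m and not (y of pack_b in the frame of tray between 0.08 and 0.16 m))) and ((y of pack_a in the frame of tray between -0.16 and -0.08 m and not (y of pack_c in the frame of tray between -0.16 and -0.08 m)) or (y of pack_a in the frame of tray between -0.08 and 0 m and not (y of pack_c in the frame of tray between -0.08 and 0 m)) or (y of pack_a in the frame of tray between 0 and 0.08 m and not (y of pack_c in the frame of tray between 0 and 0.08 m)) or (y of pack_a in the frame of tray between 0.08 and 0.16 m and not (y of pack_c in the frame of tray between 0.08 and 0.16 m))) and ((y of pack_a in the frame of tray between -0.16 and -0.08 m and not (y of pack_d in the frame of tray between -0.16 and -0.08 m)) or (y of pack_a in the frame of tray between -0.08 and 0 m and not (y of pack_d in the frame of tray between -0.08 and 0 m)) or (y of pack_a in the frame of tray between 0 and 0.08 m and not (y of pack_d in the frame of tray between 0 and 0.08 m)) or (y of pack_a in the frame of tray between 0.08 and 0.16 m and not (y of pack_d in the frame of tray between 0.08 and 0.16 m))) and ((y of pack_b in the frame of tray between -0.16 and -0.08 m and not (y of pack_c in the frame of tray between -0.16 and -0.08 m)) or (y of pack_b in the frame of tray between -0.08 and 0 m and not (y of pack_c in the frame of tray between -0.08 and 0 m)) or (y of pack_b in the frame of tray between 0 and 0.08 m and not (y of pack_c in the frame of tray between 0 and 0.08 m)) or (y of pack_b in the frame of tray between 0.08 and 0.16 m and not (y of pack_c in the frame of tray between 0.08 and 0.16 m))) and ((y of pack_b in the frame of tray between -0.16 and -0.08 m and not (y of pack_d in the frame of tray between -0.16 and -0.08 m)) or (y of pack_b in the frame of tray between -0.08 and 0 m and not (y of pack_d in the frame of tray between -0.08 and 0 m)) or (y of pack_b in the frame of tray between 0 and 0.08 m and not (y of pack_d in the frame of tray between 0 and 0.08 m)) or (y of pack_b in the frame of tray between 0.08 and 0.16 m and not (y of pack_d in the frame of tray between 0.08 and 0.16 m))) and ((y of pack_c in the frame of tray between -0.16 and -0.08 m and not (y of pack_d in the frame of tray between -0.16 and -0.08 m)) or (y of pack_c in the frame of tray between -0.08 and 0 m and not (y of pack_d in the frame of tray between -0.08 and 0 m)) or (y of pack_c in the frame of tray between 0 and 0.08 m and not (y of pack_d in the frame of tray between 0 and 0.08 m)) or (y of pack_c in the frame of tray between 0.08 and 0.16 m and not (y of pack_d in the frame of tray between 0.08 and 0.16 m))) and value of joint lock above 0.03 m), for 0.2 s.
At the end, for the whole second after the job is handed in: every pack present is at rest in the tray, one to a compartment (its centre within the compartment), standing, leaning or lying, but with its centre no higher than 48 mm above the bench, so not across the walls, and the lock is within 3 mm of its locked end stop (x of pack_a in the frame of tray between -0.05 and 0.05 m and (y of pack_a in the frame of tray between -0.157 and -0.083 m or y of pack_a in the frame of tray between -0.077 and -0.003 m or y of pack_a in the frame of tray between 0.003 and 0.077 m or y of pack_a in the frame of tray between 0.083 and 0.157 m) and z of each of pack_a, pack_b, pack_c, pack_d in the frame of tray below 0.048 m and x of pack_b in the frame of tray between -0.05 and 0.05 m and (y of pack_b in the frame of tray between -0.157 and -0.083 m or y of pack_b in the frame of tray between -0.077 and -0.003 m or y of pack_b in the frame of tray between 0.003 and 0.077 m or y of pack_b in the frame of tray between 0.083 and 0.157 m) and x of pack_c in the frame of tray between -0.05 and 0.05 m and (y of pack_c in the frame of tray between -0.157 and -0.083 m or y of pack_c in the frame of tray between -0.077 and -0.003 m or y of pack_c in the frame of tray between 0.003 and 0.077 m or y of pack_c in the frame of tray between 0.083 and 0.157 m) and x of pack_d in the frame of tray between -0.05 and 0.05 m and (y of pack_d in the frame of tray between -0.157 and -0.083 m or y of pack_d in the frame of tray between -0.077 and -0.003 m or y of pack_d in the frame of tray between 0.003 and 0.077 m or y of pack_d in the frame of tray between 0.083 and 0.157 m) and ((y of pack_a in the frame of tray between -0.16 and -0.08 m and not (y of pack_b in the frame of tray between -0.16 and -0.08 m)) or (y of pack_a in the frame of tray between -0.08 and 0 m and not (y of pack_b in the frame of tray between -0.08 and 0 m)) or (y of pack_a in the frame of tray between 0 and 0.08 m and not (y of pack_b in the frame of tray between 0 and 0.08 m)) or (y of pack_a in the frame of tray between 0.08 and 0.16 m and not (y of pack_b in the frame of tray between 0.08 and 0.16 m))) and ((y of pack_a in the frame of tray between -0.16 and -0.08 m and not (y of pack_c in the frame of tray between -0.16 and -0.08 m)) or (y of pack_a in the frame of tray between -0.08 and 0 m and not (y of pack_c in the frame of tray between -0.08 and 0 m)) or (y of pack_a in the frame of tray between 0 and 0.08 m and not (y of pack_c in the frame of tray between 0 and 0.08 m)) or (y of pack_a in the frame of tray between 0.08 and 0.16 m and not (y of pack_c in the frame of tray between 0.08 and 0.16 m))) and ((y of pack_a in the frame of tray between -0.16 and -0.08 m and not (y of pack_d in the frame of tray between -0.16 and -0.08 m)) or (y of pack_a in the frame of tray between -0.08 and 0 m and not (y of pack_d in the frame of tray between -0.08 and 0 m)) or (y of pack_a in the frame of tray between 0 and 0.08 m and not (y of pack_d in the frame of tray between 0 and 0.08 m)) or (y of pack_a in the frame of tray between 0.08 and 0.16 m and not (y of pack_d in the frame of tray between 0.08 and 0.16 m))) and ((y of pack_b in the frame of tray between -0.16 and -0.08 m and not (y of pack_c in the frame of tray between -0.16 and -0.08 m)) or (y of pack_b in the frame of tray between -0.08 and 0 m and not (y of pack_c in the frame of tray between -0.08 and 0 m)) or (y of pack_b in the frame of tray between 0 and 0.08 m and not (y of pack_c in the frame of tray between 0 and 0.08 m)) or (y of pack_b in the frame of tray between 0.08 and 0.16 m and not (y of pack_c in the frame of tray between 0.08 and 0.16 m))) and ((y of pack_b in the frame of tray between -0.16 and -0.08 m and not (y of pack_d in the frame of tray between -0.16 and -0.08 m)) or (y of pack_b in the frame of tray between -0.08 and 0 m and not (y of pack_d in the frame of tray between -0.08 and 0 m)) or (y of pack_b in the frame of tray between 0 and 0.08 m and not (y of pack_d in the frame of tray between 0 and 0.08 m)) or (y of pack_b in the frame of tray between 0.08 and 0.16 m and not (y of pack_d in the frame of tray between 0.08 and 0.16 m))) and ((y of pack_c in the frame of tray between -0.16 and -0.08 m and not (y of pack_d in the frame of tray between -0.16 and -0.08 m)) or (y of pack_c in the frame of tray between -0.08 and 0 m and not (y of pack_d in the frame of tray between -0.08 and 0 m)) or (y of pack_c in the frame of tray between 0 and 0.08 m and not (y of pack_d in the frame of tray between 0 and 0.08 m)) or (y of pack_c in the frame of tray between 0.08 and 0.16 m and not (y of pack_d in the frame of tray between 0.08 and 0.16 m))) and linear speed of each of pack_a, pack_b, pack_c, pack_d below 0.02 m/s and value of joint lock below 0.003 m and velocity of joint lock below 0.01 m/s); the robot touches nothing.
It fails at once if the multimeter is shifted by more than 30 mm (distance of multimeter from where it was at the start of the episode above 0.03 m).
It fails at once if the tape roll is shifted by more than 30 mm (distance of tape_roll from where it was at the start of the episode above 0.03 m).
It fails at once if the screwdriver is shifted by more than 30 mm (distance of screwdriver from where it was at the start of the episode above 0.03 m).
Of pack_a, pack_b, pack_c only 2 to 3 are there at a start; the rules pass over those that are not, and their reading is None.
At some moment in a run one of pack_d may be knocked a few centimetres aside while the robot is not near it.
Once in a run the grip may slacken for a moment while it holds something.
It also fails if it takes over 210 s, if anything falls off the work surface, if the arm or the gripper's body presses on something with over 40 N, if the wrist force passes 120 N, or if a joint passes its speed limit or range.

ROBOT

A 7-joint arm with a two-finger parallel gripper is mounted at the origin on the work surface. World frame = base frame: x ahead of the robot, y to its left, z up, the work surface at z = 0. Lengths are in m, angles in rad, forces in N, time in s.
With the tool pointing down it reaches from about 0.4 to 0.85 m from the base axis. Payload 4.5 kg.
Tool frame: the origin (TCP) lies midway between the tips of the shut fingers; the grasp point (between the pads) lies 19 mm behind it; z points along the fingers, y is the direction in which the jaws open and shut (so a half turn about z gives the same grasp; the last joint's range is limited). The gripper opens to 88 mm and grips with 3 to 60 N. Pads are 18 mm wide; open, the fingers measure 123 mm over their backs; the gripper's body (75 mm by 187 mm) begins 45 mm behind the grasp point.
Start: joints at [-1.238, 0.689, -0.195, 1.565, 0.157, 0.902, -0.215], TCP at [0.184, 0.597, 0.239] pointing down, gripper open.
Joint ranges: [-3.01, 3.01], [-0.46, 2.08], [-1.47, 1.51], [0.13, 2.56], [-1, 4.14], [0.04, 2.09], [-2.66, 2.66]. Speed limits (rad/s): [2.57, 2.57, 3.14, 3.14, 3.14, 3.14, 3.14].

INTERFACE

Orientations are given as a unit quaternion [x, y, z, w].
In Python, from plant import r gives the robot as it stands. The module is installed in compiled form; this text tells all that it offers.
- The arm moves only by the shell command python3 -m jog 'ROWS' [FORCE]. ROWS is JSON, a list of rows, each an object with "translation": the shift along the tool's x, y, z in units of 40 mm (1.0 is 40 mm), a list of three; "twist": the turn about the tool's z in units of 6 degrees (1.0 is 6 degrees); "claw": the opening in per cent of the stroke, from 0 (shut) to 100 (fully open). A call has 1 to 20 rows; each row shifts and turns the commanded pose from where the row before left it, along the tool's axes as they then stand; what a row does not reach is not made up. A row lasts 1/12 s, in which the tool goes at most 41.7 mm and 7.16 degrees, less where a joint would pass 70% of its speed; a pose out of reach is approached as far as the arm can. A call is refused whole if a number of a shift passes 1 or a number of a turn 1, either way. A call with a gripper value outside its range is refused whole. The fingers move at their own pace and stop on an object; FORCE is the grip in N (left out, the last holds). Time passes only in rows, so rows that do not move let the fingers close. It gives the time, the measured TCP pose, the force and the opening at its end, in the units of the state.
- r.get_state(): the state, without advancing time (a new reading comes with each control period).
- r.snapshot(name): name is "side" or "top" or "wrist"; returns a dict with "img" (384x512x3 uint8, red, green, blue), "fx", "fy", "cx", "cy" (pixels), "origin" and "rotation" of the camera in the world; the wrist camera has in their place "T_tool_cam" (4x4, takes a point from camera to tool coordinates, whose origin is the TCP and whose axes are the flange's). Camera axes: x right, y up, looking along -z (the intrinsics and any distortion apply to the point x, -y, -z); pixel columns grow to the right and rows downward; lengths in m; the calibration is good to about 2 mm. The wrist camera is an equidistant fisheye: a pixel r from the principal point sees the ray r / f radians off the axis. A picture is of the moment at which its call begins: read the wrist's pose just before it. There is no depth.
- r.finish_job(): hands the job in, once; it reports no verdict.
Trained networks look in the newest picture that a camera, given by its name, has taken for a name from the list of things; names that differ only in an ending like _2 or _b are one class to them, and where a whole thing is asked for, a point or a joint stands for the part that bears it (a point fixed in the world has none). Each returns a list of dicts, best first, with "confidence" (0 to 1); they miss things now and then, are a little off and sometimes report something else, mostly with a low value. They report only what shows in the picture. A call takes as long as a camera call.
- r.spot_in(label, camera): "rect" ([left, top, right, bottom] in pixels, round what is visible of it).
- r.spot_point(label, camera): "location" ([row, column] in pixels: a listed point, or the origin of a listed thing).
The state is a dict: "clock": time; "q": joint angles; "qd": joint speeds; "joint_torque": joint torques, N m; "tool_pos": TCP position; "eef_rot": TCP orientation; "contact_force": force on the tool from outside, world axes, zero at the start; "moment": the same for the moment, N m; "opening": opening from 0.0 (shut) to 1.0 (fully open).
Only numpy, scipy, OpenCV 4.12 (cv2) and the standard library are available. Lean on these libraries where they do the work, as an engineer would, in place of code of your own. Each camera call takes 0.05 s, during which the arm holds its last target. There are 200 camera calls.

## Working session

There is one attempt and no reset: what is moved stays moved. The work goes in short steps, Python scripts to look and compute and a shell command to move; the robot and the scene stay as the last step left them, time stands still between calls to the robot, and variables do not carry over. Pictures are saved under pics/ and viewed, about 12 in all and at most 16, crops included, and the job is handed in when it is done.

```bash
mkdir -p pics; cat > h.py <<'E'
import numpy as np, cv2
from scipy.spatial.transform import Rotation as R
from plant import r
def snap(c,save=None):
    s=r.get_state(); d=r.snapshot(c)
    if c=="wrist":
        T=np.array(d["T_tool_cam"]); Rt=R.from_quat(s["eef_rot"]).as_matrix()
        d["rotation"]=Rt@T[:3,:3]; d["origin"]=Rt@T[:3,3]+np.array(s["tool_pos"])
    d["c"]=c
    if save: cv2.imwrite("pics/"+save+".png",np.array(d["img"])[:,:,::-1])
    return d
def ray(d,row,col):
    u=(col-d["cx"])/d["fx"]; v=(row-d["cy"])/d["fy"]
    if d["c"]=="wrist":
        th=np.hypot(u,v); k=np.sin(th)/th if th>1e-9 else 1.
        p=np.array([u*k,-v*k,-np.cos(th)])
    else: p=np.array([u,-v,-1.])
    return np.array(d["rotation"])@p
def onz(d,row,col,z):
    o=np.array(d["origin"]); k=ray(d,row,col); return o+k*(z-o[2])/k[2]
def proj(d,P):
    p=np.array(d["rotation"]).T@(np.array(P)-np.array(d["origin"]))
    x,y,z=p[0],-p[1],-p[2]
    if d["c"]=="wrist":
        a=np.hypot(x,y); th=np.arctan2(a,z); k=th/a if a>1e-9 else 1/z
    else: k=1/z
    return d["cy"]+d["fy"]*y*k, d["cx"]+d["fx"]*x*k
def rel(P,yaw=None):
    "shift in tool units to bring TCP to P"
    s=r.get_state(); Rt=R.from_quat(s["eef_rot"]).as_matrix()
    return Rt.T@(np.array(P)-np.array(s["tool_pos"]))/0.04
def yawy():
    y=R.from_quat(r.get_state()["eef_rot"]).as_matrix()[:,1]; return np.degrees(np.arctan2(y[1],y[0]))
E
python3 - <<'E'
from h import *
s=r.get_state(); print({k:np.round(v,3) for k,v in s.items()})
print(np.round(R.from_quat(s["eef_rot"]).as_matrix(),3))
for c in("top","side","wrist"):
    d=snap(c,c+"0"); print(c,np.round(d["origin"],3),np.round(d["rotation"],3).tolist(),d["fx"],d["cx"],d["cy"],[k for k in d])
    for n,z in(("tray",0),("lock_grip",.132),("bay0",.005),("bay1",.005),("bay2",.005),("bay3",.005),("pot_a",0),("pack_a",.039),("multimeter",0),("tape_roll",0),("screwdriver",0)):
        print(n,[(round(a["confidence"],2),np.round(a["location"]).tolist(),np.round(onz(d,*a["location"],z)[:2],3).tolist()) for a in r.spot_point(n,c)])
a=cv2.imread("pics/top0.png")
E
```

```text
{'clock': np.float64(0.0), 'q': array([-1.238,  0.69 , -0.195,  1.566,  0.157,  0.902, -0.215]), 'qd': array([-0.   ,  0.001, -0.001, -0.002, -0.001,  0.001,  0.   ]), 'joint_torque': array([-0.0000e+00, -5.2755e+01, -1.2670e+00, -1.5343e+01, -5.3000e-02,
        7.0000e-03,  0.0000e+00]), 'tool_pos': array([0.184, 0.597, 0.238]), 'eef_rot': array([ 0.149,  0.989, -0.001, -0.   ]), 'contact_force': array([-0.222,  0.426, -0.37 ]), 'moment': array([-0.032, -0.005,  0.001]), 'opening': np.float64(1.0)}
[[-0.956  0.294 -0.   ]
 [ 0.294  0.956 -0.002]
 [-0.    -0.002 -1.   ]]
top [ 0.422 -0.004  1.155] [-0.056, 0.041, 0.715, -0.696] 419.45456450169235 258.2123181987615 194.611815306533 ['img', 'fx', 'fy', 'cx', 'cy', 'origin', 'rotation', 'c']Traceback (most recent call last):
  File "<stdin>", line 7, in <module>
  File "h.py", line 20, in onz
    o=np.array(d["origin"]); k=ray(d,row,col); return o+k*(z-o[2])/k[2]
                               ~~~^^^^^^^^^^^
  File "h.py", line 18, in ray
    return np.array(d["rotation"])@p
           ~~~~~~~~~~~~~~~~~~~~~~~^~
ValueError: matmul: Input operand 1 has a mismatch in its core dimension 0, with gufunc signature (n?,k),(k,m?)->(n?,m?) (size 3 is different from 4)
```

```bash
python3 -c "
import cv2
cv2.imwrite('pics/top0b.png',cv2.resize(cv2.imread('pics/top0.png'),(800,600)))"
```

```text
(no output)
```

View pics/top0b.png

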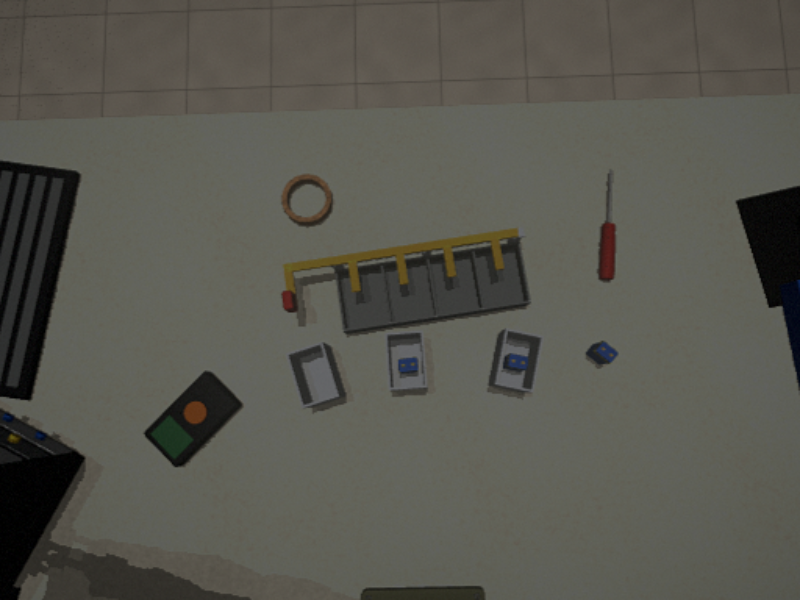

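```bash
sed -i 's/    d\["c"\]=c/    if np.size(d["rotation"])==4: d["rotation"]=R.from_quat(d["rotation"]).as_matrix()\n    d["c"]=c/' h.py
python3 - <<'E'
from h import *
for c in("top","side"):
    d=snap(c,c+"0"); print(c,np.round(d["origin"],3),d["fx"])
    for n,z in(("tray",0),("lock_grip",.132),("bay0",.005),("bay1",.005),("bay2",.005),("bay3",.005),("pot_a",0),("pack_a",.039),("multimeter",0),("tape_roll",0),("screwdriver",0)):
        print(n,[(round(a["confidence"],2),np.round(a["location"]).tolist(),np.round(onz(d,*a["location"],z)[:2],3).tolist()) for a in r.spot_point(n,c)])
E
```

```text
top [ 0.422 -0.004  1.155] 419.45456450169235
tray [(0.72, [186.0, 273.0], [0.606, -0.024])]
lock_grip [(0.61, [192.0, 182.0], [0.577, 0.205])]
bay0 [(0.87, [178.0, 316.0], [0.624, -0.143]), (0.85, [184.0, 262.0], [0.61, 0.006]), (0.75, [185.0, 290.0], [0.607, -0.07]), (0.68, [194.0, 231.0], [0.586, 0.095]), (0.27, [270.0, 128.0], [0.386, 0.378])]
bay1 [(0.87, [178.0, 316.0], [0.624, -0.143]), (0.85, [184.0, 262.0], [0.61, 0.006]), (0.75, [185.0, 290.0], [0.607, -0.07]), (0.68, [194.0, 231.0], [0.586, 0.095]), (0.27, [270.0, 128.0], [0.386, 0.378])]
bay2 [(0.87, [178.0, 316.0], [0.624, -0.143]), (0.85, [184.0, 262.0], [0.61, 0.006]), (0.75, [185.0, 290.0], [0.607, -0.07]), (0.68, [194.0, 231.0], [0.586, 0.095]), (0.27, [270.0, 128.0], [0.386, 0.378])]
bay3 [(0.87, [178.0, 316.0], [0.624, -0.143]), (0.85, [184.0, 262.0], [0.61, 0.006]), (0.75, [185.0, 290.0], [0.607, -0.07]), (0.68, [194.0, 231.0], [0.586, 0.095]), (0.27, [270.0, 128.0], [0.386, 0.378])]
pot_a [(0.86, [230.0, 327.0], [0.478, -0.166]), (0.71, [232.0, 260.0], [0.479, 0.017]), (0.61, [239.0, 203.0], [0.463, 0.172])]
pack
[... 845 characters left out ...]
 (0.81, [212.0, 241.0], [0.588, 0.086]), (0.75, [224.0, 260.0], [0.599, 0.006]), (0.71, [239.0, 279.0], [0.604, -0.076])]
bay3 [(0.82, [250.0, 304.0], [0.63, -0.152]), (0.81, [212.0, 241.0], [0.588, 0.086]), (0.75, [224.0, 260.0], [0.599, 0.006]), (0.71, [239.0, 279.0], [0.604, -0.076])]
pot_a [(0.84, [213.0, 192.0], [0.466, 0.181]), (0.79, [241.0, 229.0], [0.487, 0.013]), (0.6, [282.0, 268.0], [0.48, -0.172])]
pack_a [(0.86, [307.0, 304.0], [0.479, -0.305]), (0.58, [272.0, 264.0], [0.474, -0.162]), (0.52, [235.0, 224.0], [0.47, 0.011])]
multimeter [(0.86, [186.0, 143.0], [0.409, 0.399])]
tape_roll [(0.62, [171.0, 266.0], [0.786, 0.201])]
screwdriver [(0.79, [276.0, 379.0], [0.726, -0.343])]
```

View pics/side0.png

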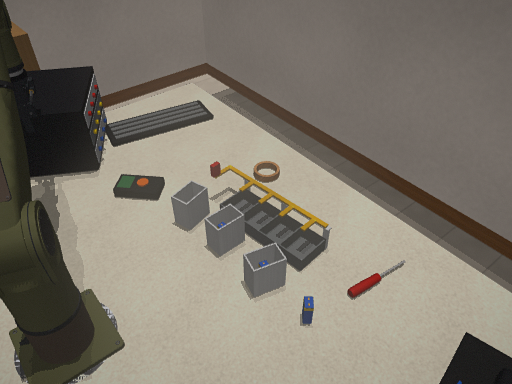

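```bash
python3 -m jog '[{"translation":[-0.81,-0.44,0],"twist":0,"claw":60},{"translation":[-0.81,-0.44,0],"twist":0,"claw":60},{"translation":[-0.81,-0.44,0],"twist":0,"claw":60},{"translation":[-0.81,-0.44,0],"twist":0,"claw":60},{"translation":[-0.81,-0.44,0],"twist":0,"claw":60},{"translation":[-0.81,-0.44,0],"twist":0,"claw":60},{"translation":[-0.81,-0.44,0],"twist":0,"claw":60},{"translation":[-0.81,-0.44,0],"twist":0,"claw":60},{"translation":[-0.81,-0.44,0],"twist":0,"claw":60},{"translation":[-0.81,-0.44,0],"twist":0,"claw":60},{"translation":[-0.81,-0.44,0],"twist":0,"claw":60},{"translation":[-0.81,-0.44,0],"twist":0,"claw":60},{"translation":[-0.81,-0.44,0],"twist":0,"claw":60},{"translation":[-0.81,-0.44,0],"twist":0,"claw":60},{"translation":[0,0,-0.5],"twist":-0.9,"claw":60},{"translation":[0,0,0],"twist":-0.9,"claw":60},{"translation":[0,0,0],"twist":-0.9,"claw":60},{"translation":[0,0,0],"twist":-0.9,"claw":60},{"translation":[0,0,0],"twist":-0.67,"claw":60},{"translation":[0,0,0],"twist":0,"claw":60}]' 20
cat > fit.py <<'E'
from h import *
from scipy.optimize import minimize
def tr(p,pts): 
    c,s=np.cos(p[2]),np.sin(p[2]); return [[p[0]+c*x-s*y,p[1]+s*x+c*y,z] for x,y,z in pts]
def lockpolys(q):
    P=[]
    for z in(.082,.088):
        P.append([(.057,-.16+q,z),(.065,-.16+q,z),(.065,.232+q,z),(.057,.232+q,z)])
        for y in(-.12,-.04,.04,.12): P.append([(.004,y-.007+q,z),(.06,y-.007+q,z),(.06,y+.007+q,z),(.004,y+.007+q,z)])
    return P
def render(d,p,polys,S=4):
    m=np.zeros((384,512),np.uint8)
    for P in polys:
        q=np.array([proj(d,X)[::-1] for X in tr(p,P)]); cv2.fillConvexPoly(m,np.round(q*16).astype(int),255,shift=4)
    return m
def yellow(d):
    h=cv2.cvtColor(np.array(d["img"]),cv2.COLOR_RGB2HSV); return cv2.inRange(h,(20,130,50),(32,255,255))
E
python3 - <<'E'
from fit import *
ds=[snap("top"),snap("side")]; ms=[yellow(d) for d in ds]
for d,m in zip(ds,ms):
    print(d["c"],m.astype(bool).sum())
def cost(p,sel):
    c=0
    for i in sel:
        g=cv2.GaussianBlur(render(ds[i],p,lockpolys(0)),(0,0),1.5).astype(float); t=cv2.GaussianBlur(ms[i],(0,0),1.5).astype(float)
        c-= (g*t).sum()/np.sqrt((g*g).sum()*(t*t).sum())
    return c
for sel in([0],[1],[0,1]):
    best=minimize(lambda v:cost(v*[.01,.01,.05]+[.606,-.026,.15],sel),[0,0,0],method="Nelder-Mead",options=dict(initial_simplex=[[-1,0,0],[1,0,0],[0,1,0],[0,0,1]]))
    p=best.x*[.01,.01,.05]+[.606,-.026,.15]; print(sel,np.round(p,4),np.degrees(p[2]),best.fun)
print(r.get_state()["tool_pos"],yawy())
d=snap("wrist","w1"); print(r.spot_point("lock_grip","wrist"))
print([np.round(onz(d,*a["location"],.132),3) for a in r.spot_point("lock_grip","wrist")])
E
```

```text
clock: 2.97
tool_pos: [0.5451, 0.2281, 0.2587]
eef_rot: [-0.075, 0.997, 0.0, -0.0]
contact_force: [-0.3, 1.5, 0.2]
opening: 0.599
top 1200
side 820
[0] [ 0.6073 -0.0239  0.1258] 7.206355092524772 -0.9669750282904161
[1] [ 0.6063 -0.0218  0.1331] 7.6235872002227945 -0.9504010650893294
[0, 1] [ 0.6065 -0.0234  0.1275] 7.306849271639584 -1.9092534043344442
[0.54498317 0.2282519  0.25870701] 98.3682052937856
[{'location': [208.7, 218.2], 'confidence': 0.75}, {'location': [90.8, 97.5], 'confidence': 0.46}]
[array([0.576, 0.2  , 0.132]), array([0.473, 0.064, 0.132])]
```

View pics/w1.png

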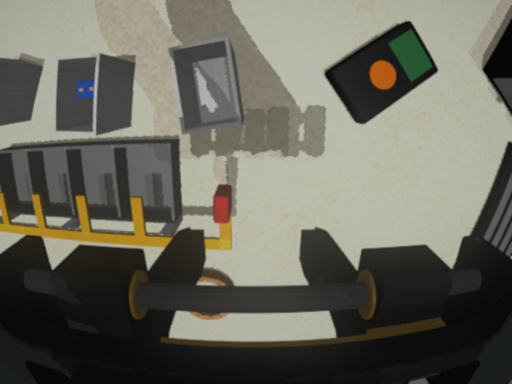

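```bash
python3 - <<'E'
from h import *
print(rel([.577,.2015,.103]))
E
```

```text
[-0.6946415  -0.78257246  3.89283851]
```

```bash
python3 -m jog '[{"translation":[-0.35,-0.4,0],"twist":0.17,"claw":60},{"translation":[-0.35,-0.39,0],"twist":0,"claw":60},{"translation":[0,0,0.8],"twist":0,"claw":60},{"translation":[0,0,0.8],"twist":0,"claw":60},{"translation":[0,0,0.8],"twist":0,"claw":60},{"translation":[0,0,0.8],"twist":0,"claw":60},{"translation":[0,0,0.65],"twist":0,"claw":60},{"translation":[0,0,0],"twist":0,"claw":60},{"translation":[0,0,0],"twist":0,"claw":10},{"translation":[0,0,0],"twist":0,"claw":10},{"translation":[0,0,0],"twist":0,"claw":10},{"translation":[0,0,0],"twist":0,"claw":10},{"translation":[0,0,0],"twist":0,"claw":10},{"translation":[0,0,0],"twist":0,"claw":10}]' 20
```

```text
clock: 4.38
tool_pos: [0.5777, 0.2013, 0.1058]
eef_rot: [-0.065, 0.998, 0.0, 0.001]
contact_force: [-0.3, 0.2, 3.6]
opening: 0.178
```

```bash
python3 -m jog '[{"translation":[0,0.2,0],"twist":0,"claw":10},{"translation":[0,0.2,0],"twist":0,"claw":10},{"translation":[0,0.2,0],"twist":0,"claw":10},{"translation":[0,0.2,0],"twist":0,"claw":10},{"translation":[0,0.15,0],"twist":0,"claw":10},{"translation":[0,0.1,0],"twist":0,"claw":10},{"translation":[0,0,0],"twist":0,"claw":10},{"translation":[0,0,0],"twist":0,"claw":10},{"translation":[0,0,0],"twist":0,"claw":10},{"translation":[0,0,0],"twist":0,"claw":10}]'
```

```text
clock: 5.22
tool_pos: [0.5734, 0.2348, 0.1056]
eef_rot: [-0.063, 0.998, -0.006, 0.0]
contact_force: [1.3, -12.1, 10.1]
opening: 0.18
```

```bash
python3 -m jog '[{"translation":[0,0.15,0],"twist":0,"claw":10},{"translation":[0,0.15,0],"twist":0,"claw":10},{"translation":[0,0,0],"twist":0,"claw":10},{"translation":[0,0,0],"twist":0,"claw":10},{"translation":[0,0,0],"twist":0,"claw":10},{"translation":[0,0,0],"twist":0,"claw":10}]'
python3 - <<'E'
from fit import *
d=snap("top","top1"); m=yellow(d); t=cv2.GaussianBlur(m,(0,0),1.5).astype(float)
for q in np.arange(0,.05,.005):
    g=cv2.GaussianBlur(render(d,[.6068,-.0235,.1275],lockpolys(q)),(0,0),1.5).astype(float); print(round(q,3),round((g*t).sum()/np.sqrt((g*g).sum()*(t*t).sum()),3))
d=snap("wrist","w2")
E
```

```text
clock: 5.72
tool_pos: [0.5734, 0.2348, 0.1053]
eef_rot: [-0.059, 0.998, -0.014, -0.001]
contact_force: [1.9, -29.6, 16.9]
opening: 0.183
0.0 0.559
0.005 0.566
0.01 0.591
0.015 0.631
0.02 0.721
0.025 0.851
0.03 0.95
0.035 0.955
0.04 0.859
0.045 0.729
```

View pics/w2.png

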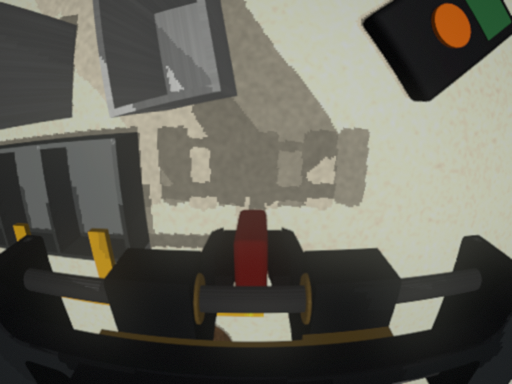

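```bash
python3 -m jog '[{"translation":[0,-0.15,0],"twist":0,"claw":10},{"translation":[0,-0.15,0],"twist":0,"claw":10},{"translation":[0,0,0],"twist":0,"claw":10},{"translation":[0,0,0],"twist":0,"claw":40},{"translation":[0,0,0],"twist":0,"claw":40},{"translation":[0,0,0],"twist":0,"claw":40},{"translation":[0,0,-1],"twist":0,"claw":40},{"translation":[0,0,-1],"twist":0,"claw":40},{"translation":[0,0,-1],"twist":0,"claw":40},{"translation":[0,0,-1],"twist":0,"claw":40},{"translation":[1,0,0],"twist":0,"claw":40},{"translation":[1,0,0],"twist":0,"claw":40},{"translation":[1,0,0],"twist":0,"claw":40},{"translation":[0,0,0],"twist":0,"claw":40},{"translation":[0,0,0],"twist":0,"claw":40}]'
python3 - <<'E'
from fit import *
d=snap("wrist","w3"); m=yellow(d); t=cv2.GaussianBlur(m,(0,0),1.5).astype(float)
print(r.get_state()["tool_pos"],yawy(), [(a["confidence"],np.round(onz(d,*a["location"],.132),3)) for a in r.spot_point("lock_grip","wrist")])
d=snap("top"); print([(a["confidence"],np.round(onz(d,*a["location"],.132),3)) for a in r.spot_point("lock_grip","top")])
cv2.imwrite("pics/t3.png",cv2.resize(d["img"][140:235,170:350,::-1],(720,380),interpolation=cv2.INTER_CUBIC))
E
```

```text
clock: 7.07
tool_pos: [0.4496, 0.2273, 0.2649]
eef_rot: [-0.067, 0.998, -0.0, -0.001]
contact_force: [0.4, 0.6, -0.3]
opening: 0.399
[0.45221297 0.22796105 0.26516769] 97.60754886483622 [(0.69, array([0.575, 0.236, 0.132]))]
[(0.6, array([0.574, 0.233, 0.132])), (0.17, array([ 0.601, -0.128,  0.132]))]
```

View pics/t3.png

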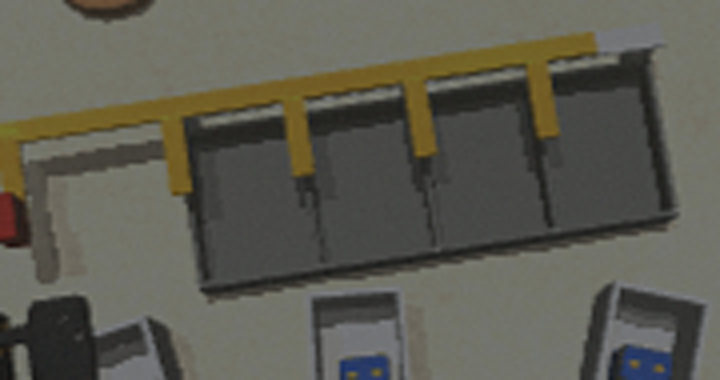

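View pics/w3.png

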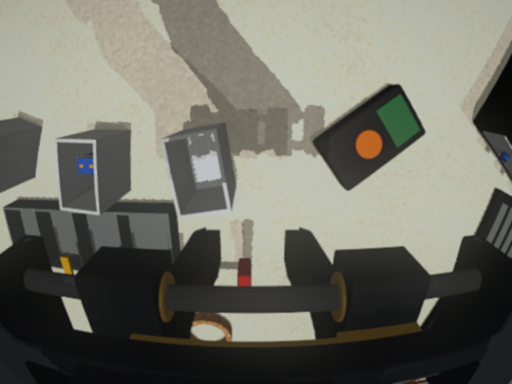

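```bash
cat >> fit.py <<'E'
def seg(a,b,n=60): return [list(np.array(a)+(np.array(b)-np.array(a))*t) for t in np.linspace(0,1,n)]
def box(hx,hy,z): 
    c=[(-hx,-hy,z),(hx,-hy,z),(hx,hy,z),(-hx,hy,z)]; return sum([seg(c[i],c[(i+1)%4]) for i in range(4)],[])
def traypts():
    P=[]
    for hx,hy in((.054,.162),(.05,.158)): P+=box(hx,hy,.045)
    for y in(-.08,0,.08):
        for e in(-.002,.002): P+=seg((-.05,y+e,.045),(.0,y+e,.045))
    return P
def potpts(): return box(.046,.031,.105)+box(.042,.027,.105)
def gfit(ds,pts,p0,sc=(.006,.006,.04),sig=1.2):
    gs=[]
    for d in ds:
        im=cv2.GaussianBlur(cv2.cvtColor(np.array(d["img"]),cv2.COLOR_RGB2GRAY).astype(np.float32),(0,0),sig)
        gs.append(np.minimum(np.hypot(cv2.Sobel(im,5,1,0),cv2.Sobel(im,5,0,1)),60))
    def cost(v):
        X=np.array(tr(np.array(p0)+v*np.array(sc),pts)); c=0
        for d,g in zip(ds,gs):
            uv=np.array([proj(d,x)[::-1] for x in X],np.float32); c-=cv2.remap(g,uv[:,0],uv[:,1],cv2.INTER_LINEAR).mean()
        return c
    best=min((minimize(cost,v0,method="Nelder-Mead",options=dict(maxiter=120,initial_simplex=[v0,v0+[.7,0,0],v0+[0,.7,0],v0+[0,0,.7]])) for v0 in np.array([[0,0,0],[-1,-1,-.5],[1,1,.5],[1,-1,0],[-1,1,0]])),key=lambda b:b.fun)
    return np.array(p0)+best.x*np.array(sc),best.fun
E
python3 - <<'E'
from fit import *
dt,dsd=snap("top"),snap("side")
for s in([dt],[dsd],[dt,dsd]): print("tray",[x["c"] for x in s],gfit(s,traypts(),[.606,-.027,.13]))
for n,p in(("mid",[.477,.014,0.]),("right",[.478,-.168,-.1])):
  for s in([dt],[dsd],[dt,dsd]): print(n,[x["c"] for x in s],gfit(s,potpts(),p,sc=(.006,.006,.12)))
m=yellow(dt);t=cv2.GaussianBlur(m,(0,0),1.5).astype(float)
E
```

```text
tray ['top'] (array([ 0.59395326, -0.03276114,  0.1273521 ]), np.float64(-45.49883270263672))
tray ['side'] (array([ 0.60776948, -0.03253091,  0.09562257]), np.float64(-55.40886688232422))
tray ['top', 'side'] (array([ 0.60715784, -0.031337  ,  0.12568009]), np.float64(-98.0108413696289))
mid ['top'] (array([0.47643447, 0.01664879, 0.05421925]), np.float64(-47.99768829345703))
mid ['side'] (array([0.4823485 , 0.02226415, 0.03892336]), np.float64(-57.144283294677734))
mid ['top', 'side'] (array([0.47664729, 0.01668654, 0.05661151]), np.float64(-97.63230895996094))
right ['top'] (array([ 0.47357587, -0.16181271, -0.22115203]), np.float64(-57.73133087158203))
right ['side'] (array([ 0.47746954, -0.16144949, -0.20484659]), np.float64(-56.108299255371094))
right ['top', 'side'] (array([ 0.4733609 , -0.16136488, -0.2085691 ]), np.float64(-111.79161071777344))
```

```bash
python3 - <<'E'
from h import *
d=snap("wrist"); print(np.round(d["T_tool_cam"],3)); print(np.round(r.get_state()["q"],2)); print(rel([.476,.06,.265]), rel([.476,-.03,.265]))
E
```

```text
[[ 0.001  0.956  0.294  0.076]
 [ 1.    -0.001  0.     0.001]
 [ 0.001  0.294 -0.956 -0.146]
 [ 0.     0.     0.     1.   ]]
[-0.3   0.52 -0.39  1.88  0.27  0.8   0.86]
[-0.01276189 -4.22080987 -0.01427636] [ 0.27836725 -6.45189491 -0.01611238]
```

```bash
python3 -m jog '[{"translation":[0.02,-0.88,0],"twist":0,"claw":46},{"translation":[0.02,-0.88,0],"twist":0,"claw":46},{"translation":[0.02,-0.88,0],"twist":0,"claw":46},{"translation":[0.02,-0.88,0],"twist":0,"claw":46},{"translation":[0.02,-0.88,0],"twist":0,"claw":46},{"translation":[0.02,-0.88,0],"twist":0,"claw":46}]' 30
python3 -m jog '[{"translation":[0,0,0],"twist":0.93,"claw":46},{"translation":[0,0,0],"twist":0.93,"claw":46},{"translation":[0,0,0],"twist":0.93,"claw":46},{"translation":[0,0,0],"twist":0.93,"claw":46},{"translation":[0,0,0],"twist":0.93,"claw":46},{"translation":[0,0,0],"twist":0.93,"claw":46},{"translation":[0,0,0],"twist":0.93,"claw":46},{"translation":[0,0,0],"twist":0.93,"claw":46},{"translation":[0,0,0],"twist":0.93,"claw":46},{"translation":[0,0,0],"twist":0.93,"claw":46},{"translation":[0,0,0],"twist":0.93,"claw":46},{"translation":[0,0,0],"twist":0.93,"claw":46},{"translation":[0,0,0],"twist":0.93,"claw":46},{"translation":[0,0,0],"twist":0.93,"claw":46},{"translation":[0,0,0],"twist":0.93,"claw":46},{"translation":[0,0,0],"twist":0.93,"claw":46},{"translation":[0,0,0],"twist":0.93,"claw":46},{"translation":[0,0,0],"twist":0,"claw":46}]'
python3 - <<'E'
from fit import *
print(r.get_state()["tool_pos"],yawy(),np.round(r.get_state()["q"],2))
d=snap("wrist","w4"); print([(a["confidence"],np.round(a["location"]),np.round(onz(d,*a["location"],.039),3)) for a in r.spot_point("pack_a","wrist")], [(a["confidence"],np.round(a["rect"])) for a in r.spot_in("pack_a","wrist")])
cv2.imwrite("pics/w4b.png",cv2.resize(d["img"][:,:,::-1],(800,600)))
E
```

```text
clock: 7.92
tool_pos: [0.476, 0.0152, 0.2647]
eef_rot: [-0.065, 0.998, 0.0, 0.0]
contact_force: [0.6, -0.3, 0.2]
opening: 0.462
clock: 9.42
tool_pos: [0.476, 0.017, 0.2646]
eef_rot: [0.692, 0.722, 0.0, 0.0]
contact_force: [-0.3, 0.3, -1.0]
opening: 0.459
[0.47600268 0.01701332 0.26458687] 2.48533059934773 [-0.19  0.46  0.08  1.98 -0.06  0.71 -0.03]
[(0.76, array([165., 250.]), array([0.473, 0.013, 0.039]))] [(0.91, array([238., 150., 260., 185.])), (0.73, array([297.,   1., 411., 268.]))]
```

View pics/w4b.png

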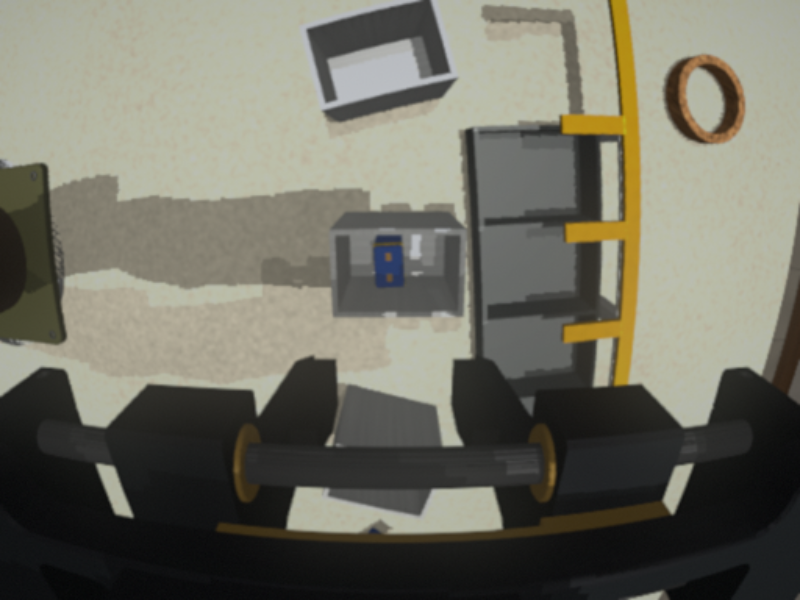

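```bash
cat >> fit.py <<'E'
def packtop(d,z,p0):
    "fit a 22x32 rectangle at height z to blue (top + sides hull) "
    h=cv2.cvtColor(np.array(d["img"]),cv2.COLOR_RGB2HSV); m=cv2.inRange(h,(105,110,40),(130,255,255))
    m=cv2.morphologyEx(m,cv2.MORPH_CLOSE,np.ones((5,5)))
    c=proj(d,[p0[0],p0[1],z]); w=np.zeros_like(m); cv2.circle(w,(int(c[1]),int(c[0])),45,255,-1); m&=w
    t=cv2.GaussianBlur(m,(0,0),1).astype(float)
    def cost(v):
        p=np.array(p0)+v*[.006,.006,.2]; g=np.zeros_like(m)
        q=np.array([proj(d,X)[::-1] for zz in (z,z-.012 if z<.08 and d.get('inpot') else z-.07) for X in tr(p,[(a*.011,b*.016,zz) for a in(-1,1) for b in(-1,1)])],np.float32)
        cv2.fillConvexPoly(g,np.round(cv2.convexHull(q)*16).astype(int),255,shift=4); g=cv2.GaussianBlur(g,(0,0),1).astype(float)
        return -(g*t).sum()/np.sqrt((g*g).sum()*(t*t).sum()+1e-9)
    b=min((minimize(cost,v0,method="Nelder-Mead",options=dict(initial_simplex=[v0,v0+[1,0,0],v0+[0,1,0],v0+[0,0,1]])) for v0 in np.array([[-.5,-.5,-.5],[.5,.5,.5],[0,0,-1.],[0,0,1.]])),key=lambda b:b.fun)
    return np.array(p0)+b.x*[.006,.006,.2],b.fun
E
python3 - <<'E'
from fit import *
d=snap("wrist"); print(onz(d,172.8,248.3,.074), onz(d,257*.64,388*.64,.074),onz(d,283*.64,388*.64,.074))
print(packtop(d,.074,[.475,.017,.05]))
print("pot",gfit([d],potpts(),[.476,.0165,.055],sc=(.004,.004,.05)))
x=proj(d,[.476,.0165,.105]);print(x)
E
```

```text
[0.47142842 0.01183919 0.074     ] [0.47099328 0.02174075 0.074     ] [0.47191404 0.00180367 0.074     ]
(array([0.47207118, 0.01279729, 0.06839479]), np.float64(-0.8872813718842917))
pot (array([0.47895823, 0.01719841, 0.03239019]), np.float64(-52.81575393676758))
(np.float64(175.66912116029158), np.float64(252.46322035499975))
```

```bash
python3 - <<'E'
from h import *
print(rel([.4745,.0135,.095]))
E
python3 -m jog '[{"translation":[-0.09,-0.04,0.7],"twist":0,"claw":39},{"translation":[0,0,0.7],"twist":0,"claw":39},{"translation":[0,0,0.7],"twist":0,"claw":39},{"translation":[0,0,0.7],"twist":0,"claw":39},{"translation":[0,0,0.5],"twist":0,"claw":39},{"translation":[0,0,0.5],"twist":0,"claw":39},{"translation":[0,0,0.4],"twist":0,"claw":39},{"translation":[0,0,0],"twist":0,"claw":39},{"translation":[0,0,0],"twist":0,"claw":39}]'
```

```text
[-0.08497895 -0.03144521  4.24136019]
clock: 10.37
tool_pos: [0.4737, 0.0132, 0.0963]
eef_rot: [0.69, 0.723, -0.0, -0.001]
contact_force: [0.7, -0.3, 0.4]
opening: 0.39
```

```bash
python3 -m jog '[{"translation":[0,0,0.3],"twist":0,"claw":39},{"translation":[0,0,0.3],"twist":0,"claw":39},{"translation":[0,0,0.3],"twist":0,"claw":39},{"translation":[0,0,0.3],"twist":0,"claw":39},{"translation":[0,0,0],"twist":0,"claw":39},{"translation":[0,0,0],"twist":0,"claw":5},{"translation":[0,0,0],"twist":0,"claw":5},{"translation":[0,0,0],"twist":0,"claw":5},{"translation":[0,0,0],"twist":0,"claw":5},{"translation":[0,0,0],"twist":0,"claw":5}]' 40
```

```text
clock: 11.2
tool_pos: [0.4745, 0.0132, 0.0497]
eef_rot: [0.691, 0.723, 0.001, 0.001]
contact_force: [-0.7, -0.1, 7.3]
opening: 0.245
```

```bash
python3 -m jog '[{"translation":[0,0,-0.4],"twist":0,"claw":5},{"translation":[0,0,-0.5],"twist":0,"claw":5},{"translation":[0,0,-0.6],"twist":0,"claw":5},{"translation":[0,0,-0.6],"twist":0,"claw":5},{"translation":[0,0,-0.6],"twist":0,"claw":5},{"translation":[0,0,-0.6],"twist":0,"claw":5},{"translation":[0,0,-0.3],"twist":0,"claw":5},{"translation":[0,0,0],"twist":-0.8,"claw":5},{"translation":[0,0,0],"twist":0,"claw":5}]'
python3 - <<'E'
from h import *
print(yawy(),rel([.596,.008,.052])); d=snap("wrist","w5")
E
```

```text
clock: 11.95
tool_pos: [0.4743, 0.0133, 0.1939]
eef_rot: [0.659, 0.752, 0.001, 0.001]
contact_force: [-0.5, -0.1, -1.7]
opening: 0.246
7.550709382349973 [-0.53134802  2.99163636  3.55358926]
```

View pics/w5.png

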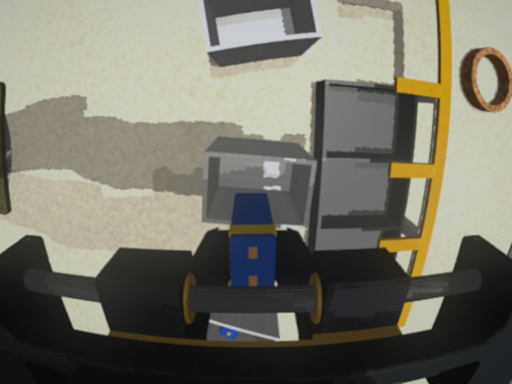

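```bash
python3 -m jog '[{"translation":[-0.11,0.6,0],"twist":0,"claw":5},{"translation":[-0.11,0.6,0],"twist":0,"claw":5},{"translation":[-0.11,0.6,0],"twist":0,"claw":5},{"translation":[-0.1,0.6,0],"twist":0,"claw":5},{"translation":[-0.1,0.59,0],"twist":0,"claw":5},{"translation":[0,0,0],"twist":0,"claw":5},{"translation":[0,0,0],"twist":0,"claw":5}]'
python3 - <<'E'
from fit import *
print(yawy(),rel([.596,.008,.052])); d=snap("wrist","w6")
print(gfit([d],[p for p in traypts() if p[0]<0.0 and p[1]>-.02],[.607,-.031,.1265],sc=(.003,.003,.02)))
E
```

```text
clock: 12.58
tool_pos: [0.5953, 0.0077, 0.1915]
eef_rot: [0.661, 0.751, -0.001, -0.001]
contact_force: [-1.4, 0.7, -1.5]
opening: 0.249
7.322531257575899 [0.00558283 0.02451748 3.48827699]
(array([ 0.60481722, -0.0303703 ,  0.11808912]), np.float64(-41.219581604003906))
```

View pics/w6.png

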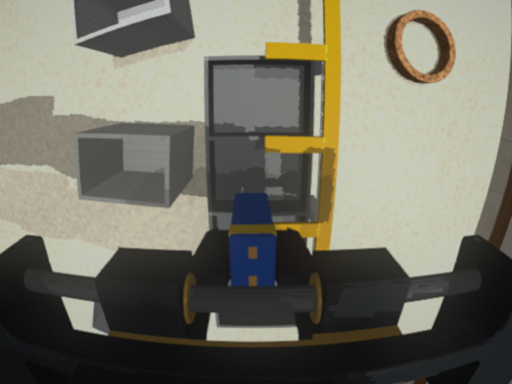

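```bash
python3 -m jog '[{"translation":[0,0,0.6],"twist":0,"claw":5},{"translation":[0,0,0.6],"twist":0,"claw":5},{"translation":[0,0,0.6],"twist":0,"claw":5},{"translation":[0,0,0.5],"twist":0,"claw":5},{"translation":[0,0,0.4],"twist":0,"claw":5},{"translation":[0,0,0.4],"twist":0,"claw":5},{"translation":[0,0,0.2],"twist":0,"claw":5},{"translation":[0,0,0.15],"twist":0,"claw":5},{"translation":[0,0,0],"twist":0,"claw":5},{"translation":[0,0,0],"twist":0,"claw":5}]'
```

```text
clock: 13.47
tool_pos: [0.5951, 0.0077, 0.0551]
eef_rot: [0.66, 0.751, 0.0, -0.0]
contact_force: [-0.3, -0.0, -1.1]
opening: 0.244
```

```bash
python3 -m jog '[{"translation":[0,0,0.08],"twist":0,"claw":5},{"translation":[0,0,0],"twist":0,"claw":5},{"translation":[0,0,0],"twist":0,"claw":28},{"translation":[0,0,0],"twist":0,"claw":40},{"translation":[0,0,0],"twist":0,"claw":40},{"translation":[0,0,-0.3],"twist":0,"claw":40},{"translation":[0,0,-0.5],"twist":0,"claw":40},{"translation":[0,0,-0.8],"twist":0,"claw":40},{"translation":[0,0,-0.9],"twist":0,"claw":40},{"translation":[0,0,-0.9],"twist":0,"claw":40},{"translation":[0,0,-0.9],"twist":0,"claw":40},{"translation":[0,0,-0.9],"twist":0,"claw":40},{"translation":[0,0,0],"twist":0,"claw":40}]'
python3 - <<'E'
from h import *
print(yawy(),rel([.4735,-.1615,.265]))
d=snap("wrist"); print([(a["confidence"],np.round(onz(d,*a["location"],.04),3)) for a in r.spot_point("pack_a","wrist")])
E
```

```text
clock: 14.55
tool_pos: [0.5994, 0.0076, 0.2679]
eef_rot: [0.66, 0.751, 0.005, 0.005]
contact_force: [0.5, -0.2, 0.8]
opening: 0.4
7.382556094757966 [-3.78669233 -3.66631576  0.02290881]
[(0.6, array([0.592, 0.007, 0.04 ]))]
```

```bash
python3 -m jog '[{"translation":[-0.63,-0.61,0],"twist":0,"claw":40},{"translation":[-0.63,-0.61,0],"twist":0,"claw":40},{"translation":[-0.63,-0.61,0],"twist":0,"claw":40},{"translation":[-0.63,-0.61,0],"twist":0,"claw":40},{"translation":[-0.63,-0.61,0],"twist":0,"claw":40},{"translation":[-0.63,-0.61,0],"twist":0,"claw":40},{"translation":[0,0,0],"twist":0.8,"claw":40},{"translation":[0,0,0],"twist":0.8,"claw":40},{"translation":[0,0,0],"twist":0.8,"claw":40},{"translation":[0,0,0],"twist":0.8,"claw":40},{"translation":[0,0,0],"twist":0,"claw":40},{"translation":[0,0,0],"twist":0,"claw":40}]'
python3 - <<'E'
from fit import *
print(yawy(),np.round(r.get_state()["q"],2)); d=snap("wrist","w7"); print([(a["confidence"],np.round(a["location"]),np.round(onz(d,*a["location"],.039),3)) for a in r.spot_point("pack_a","wrist")])
P=packtop(d,.074,[.475,-.163,-.2]); Q=gfit([d],potpts(),[.4735,-.1615,-.2085],sc=(.004,.004,.05)); print(P,Q)
im=np.array(d["img"])[:,:,::-1].copy()
for z,p,pt,c in((0,P[0],box(.011,.016,.074),(0,0,255)),(0,Q[0],box(.042,.027,.105),(0,255,0))):
    for X in tr(p,pt):
        a=proj(d,X); cv2.circle(im,(int(round(a[1])),int(round(a[0]))),0,c,-1)
cv2.imwrite("pics/w7b.png",cv2.resize(im[90:260,150:370],(792,612)))
E
```

```text
clock: 15.65
tool_pos: [0.4688, -0.1608, 0.2587]
eef_rot: [0.775, 0.632, -0.001, -0.001]
contact_force: [0.5, -0.4, 0.6]
opening: 0.392
-11.637090731855011 [ 0.15  0.5   0.13  1.93 -0.1   0.72  0.14]
[(0.9, array([ 16., 322.]), array([0.591, 0.007, 0.039])), (0.88, array([291., 254.]), array([ 0.432, -0.35 ,  0.039])), (0.65, array([167., 256.]), array([ 0.472, -0.166,  0.039]))]
(array([ 0.47141072, -0.170052  , -0.2031659 ]), np.float64(-0.8011591224774487)) (array([ 0.47389634, -0.16429826, -0.23531141]), np.float64(-52.30545425415039))
```

View pics/w7b.png

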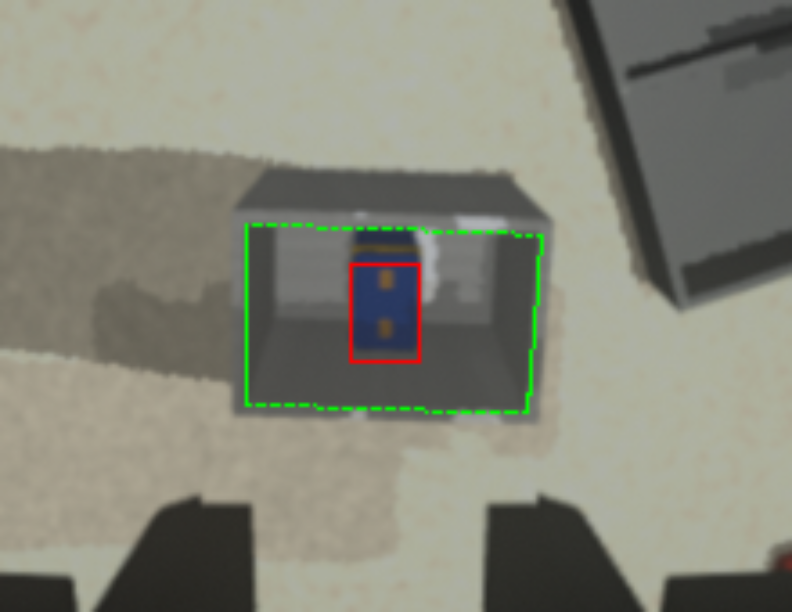

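```bash
python3 - <<'E'
from h import *
d=snap("wrist"); P=onz(d,174.2,257.2,.074); print(P, rel([P[0]+.001,P[1],.09]))
E
```

```text
[ 0.47329995 -0.16710127  0.074     ] [-0.12499318  0.15737659  4.22841903]
```

```bash
python3 -m jog '[{"translation":[-0.11,0.12,0.7],"twist":0,"claw":40},{"translation":[0,0,0.7],"twist":0,"claw":40},{"translation":[0,0,0.7],"twist":0,"claw":40},{"translation":[0,0,0.7],"twist":0,"claw":40},{"translation":[0,0,0.5],"twist":0,"claw":40},{"translation":[0,0,0.5],"twist":0,"claw":40},{"translation":[0,0,0.3],"twist":0,"claw":40},{"translation":[0,0,0],"twist":0,"claw":40},{"translation":[0,0,0],"twist":0,"claw":40}]'
```

```text
clock: 16.55
tool_pos: [0.4731, -0.1664, 0.0951]
eef_rot: [0.776, 0.631, -0.0, -0.001]
contact_force: [1.0, 0.5, -0.5]
opening: 0.401
```

```bash
python3 -m jog '[{"translation":[0,0,0.3],"twist":0,"claw":40},{"translation":[0,0,0.3],"twist":0,"claw":40},{"translation":[0,0,0.3],"twist":0,"claw":40},{"translation":[0,0,0.25],"twist":0,"claw":40},{"translation":[0,0,0],"twist":0,"claw":40},{"translation":[0,0,0],"twist":0,"claw":5},{"translation":[0,0,0],"twist":0,"claw":5},{"translation":[0,0,0],"twist":0,"claw":5},{"translation":[0,0,0],"twist":0,"claw":5},{"translation":[0,0,0],"twist":0,"claw":5},{"translation":[0,0,-0.4],"twist":0,"claw":5},{"translation":[0,0,-0.5],"twist":0,"claw":5},{"translation":[0,0,-0.6],"twist":0,"claw":5},{"translation":[0,0,-0.6],"twist":0,"claw":5},{"translation":[0,0,-0.6],"twist":0,"claw":5},{"translation":[0,0,-0.6],"twist":0,"claw":5},{"translation":[0,0,-0.3],"twist":0,"claw":5},{"translation":[0,0,0],"twist":0,"claw":5}]' 40
python3 - <<'E'
from h import *
print(yawy(), r.get_state()["tool_pos"]); d=snap("wrist","w8"); print([(a["confidence"],np.round(a["rect"])) for a in r.spot_in("pack_a","wrist")])
c,s=np.cos(.1265),np.sin(.1265)
for k,y in((0,-.12),(1,-.04)): print(k, .607-.006*c-y*s, -.031-.006*s+y*c)
E
```

```text
clock: 18.05
tool_pos: [0.4748, -0.1669, 0.196]
eef_rot: [0.776, 0.631, 0.002, 0.002]
contact_force: [-1.7, 0.3, -1.7]
opening: 0.244
-11.785702600098116 [ 0.47482805 -0.16693799  0.19601845]
[(0.89, array([226., 197., 276., 288.])), (0.61, array([313.,   4., 354.,  19.])), (0.57, array([232., 313., 267., 339.]))]
0 0.6161874894544062 -0.1507981220116792
1 0.6060944583288932 -0.07143735889350206
```

```bash
python3 -m jog '[{"translation":[0,0,0],"twist":-0.8,"claw":5},{"translation":[0,0,0],"twist":-0.8,"claw":5},{"translation":[0,0,0],"twist":-0.8,"claw":5},{"translation":[0,0,0],"twist":-0.77,"claw":5},{"translation":[0,0,0],"twist":0,"claw":5},{"translation":[0,0,0],"twist":0,"claw":5}]'
python3 - <<'E'
from h import *
print(yawy(),rel([.605,-.0715,.0525]))
E
```

```text
clock: 18.65
tool_pos: [0.4726, -0.1662, 0.1923]
eef_rot: [0.662, 0.75, -0.0, -0.001]
contact_force: [1.1, 0.6, -1.6]
opening: 0.249
7.110074270527706 [1.93513806 3.58569838 3.48978598]
```

```bash
python3 -m jog '[{"translation":[0.32,0.6,0],"twist":0,"claw":5},{"translation":[0.32,0.6,0],"twist":0,"claw":5},{"translation":[0.32,0.6,0],"twist":0,"claw":5},{"translation":[0.32,0.6,0],"twist":0,"claw":5},{"translation":[0.33,0.6,0],"twist":0,"claw":5},{"translation":[0.32,0.58,0],"twist":0,"claw":5},{"translation":[0,0,0],"twist":0,"claw":5},{"translation":[0,0,0],"twist":0,"claw":5}]'
python3 - <<'E'
from h import *
print(yawy(),rel([.605,-.0715,.0525])); d=snap("wrist"); print([(a["confidence"],np.round(a["rect"])) for a in r.spot_in("pack_a","wrist")])
E
```

```text
clock: 19.32
tool_pos: [0.6061, -0.0699, 0.1923]
eef_rot: [0.661, 0.751, 0.0, -0.001]
contact_force: [-0.7, 0.1, -1.1]
opening: 0.251
7.318975369947362 [-0.03881829 -0.0302596   3.49587209]
[(0.73, array([234.,  85., 266., 118.])), (0.61, array([228., 199., 275., 286.]))]
```

```bash
python3 -m jog '[{"translation":[-0.04,-0.03,0.6],"twist":0,"claw":5},{"translation":[0,0,0.6],"twist":0,"claw":5},{"translation":[0,0,0.6],"twist":0,"claw":5},{"translation":[0,0,0.5],"twist":0,"claw":5},{"translation":[0,0,0.4],"twist":0,"claw":5},{"translation":[0,0,0.4],"twist":0,"claw":5},{"translation":[0,0,0.2],"twist":0,"claw":5},{"translation":[0,0,0.18],"twist":0,"claw":5},{"translation":[0,0,0],"twist":0,"claw":5},{"translation":[0,0,0],"twist":0,"claw":5}]'
```

```text
clock: 20.25
tool_pos: [0.6047, -0.074, 0.0546]
eef_rot: [0.661, 0.75, -0.0, 0.0]
contact_force: [-0.3, -0.3, -2.4]
opening: 0.249
```

```bash
python3 -m jog '[{"translation":[0,0,0.08],"twist":0,"claw":5},{"translation":[0,0,0],"twist":0,"claw":5},{"translation":[0,0,0],"twist":0,"claw":28},{"translation":[0,0,0],"twist":0,"claw":40},{"translation":[0,0,0],"twist":0,"claw":40},{"translation":[0,0,-0.3],"twist":0,"claw":40},{"translation":[0,0,-0.5],"twist":0,"claw":40},{"translation":[0,0,-0.8],"twist":0,"claw":40},{"translation":[0,0,-0.9],"twist":0,"claw":40},{"translation":[0,0,-0.9],"twist":0,"claw":40},{"translation":[0,0,-0.9],"twist":0,"claw":40},{"translation":[0,0,-0.9],"twist":0,"claw":40},{"translation":[0,0,0],"twist":0,"claw":40}]'
python3 - <<'E'
from fit import *
for c in("wrist","top","side"):
    d=snap(c); print(c,[(a["confidence"],np.round(onz(d,*a["location"],.04),3)) for a in r.spot_point("pack_a",c)])
    if c!="wrist": print(packtop(d,.07,[.48,-.308,.4]))
print(yawy(),rel([.48,-.308,.265]))
E
```

```text
clock: 21.33
tool_pos: [0.609, -0.0743, 0.2678]
eef_rot: [0.661, 0.75, 0.005, 0.006]
contact_force: [0.5, -0.0, 0.8]
opening: 0.398
wrist [(0.85, array([0.592, 0.008, 0.04 ])), (0.79, array([ 0.604, -0.075,  0.04 ]))]
top [(0.7, array([ 0.435, -0.358,  0.04 ])), (0.58, array([0.598, 0.007, 0.04 ]))]
(array([ 0.43764576, -0.36053341,  1.42985777]), np.float64(-0.7815386849004036))
side [(0.87, array([ 0.425, -0.366,  0.04 ])), (0.74, array([ 0.615, -0.062,  0.04 ])), (0.73, array([0.437, 0.125, 0.04 ])), (0.61, array([0.588, 0.002, 0.04 ])), (0.38, array([ 0.692, -0.362,  0.04 ])), (0.15, array([0.626, 0.331, 0.04 ]))]
(array([ 0.43315938, -0.36637935,  2.26250026]), np.float64(-0.8300509669167379))
7.249055833728841 [-5.42853139 -3.80836495 -0.1728482 ]
```

```bash
python3 - <<'E'
from h import *
print(rel([.435,-.36,.265]))
E
python3 -m jog '[{"translation":[-0.84,-0.52,0],"twist":0,"claw":60},{"translation":[-0.84,-0.52,0],"twist":0,"claw":60},{"translation":[-0.84,-0.52,0],"twist":0,"claw":60},{"translation":[-0.84,-0.52,0],"twist":0,"claw":60},{"translation":[-0.84,-0.52,0],"twist":0,"claw":60},{"translation":[-0.84,-0.52,0],"twist":0,"claw":60},{"translation":[-0.84,-0.52,0],"twist":0,"claw":60},{"translation":[-0.5,-0.5,0],"twist":0,"claw":60},{"translation":[0,-0.5,0],"twist":0,"claw":60},{"translation":[0,0,0],"twist":0,"claw":60},{"translation":[0,0,0],"twist":0,"claw":60}]'
python3 - <<'E'
from fit import *
print(yawy()); d=snap("wrist","w9"); L=r.spot_point("pack_d","wrist"); print([(a["confidence"],np.round(a["location"]),np.round(onz(d,*a["location"],.035),3)) for a in L])
im=np.array(d["img"])[:,:,::-1]
cv2.imwrite("pics/w9b.png",cv2.resize(im[60:300,130:390],(650,600)))
E
```

```text
[-6.57618747 -5.08840461 -0.16985079]
clock: 22.55
tool_pos: [0.4515, -0.3502, 0.2581]
eef_rot: [0.662, 0.75, -0.0, -0.001]
contact_force: [0.1, 0.5, -1.0]
opening: 0.599
7.1178571119312775
[(0.64, array([168., 239.]), array([ 0.435, -0.359,  0.035]))]
```

View pics/w9b.png

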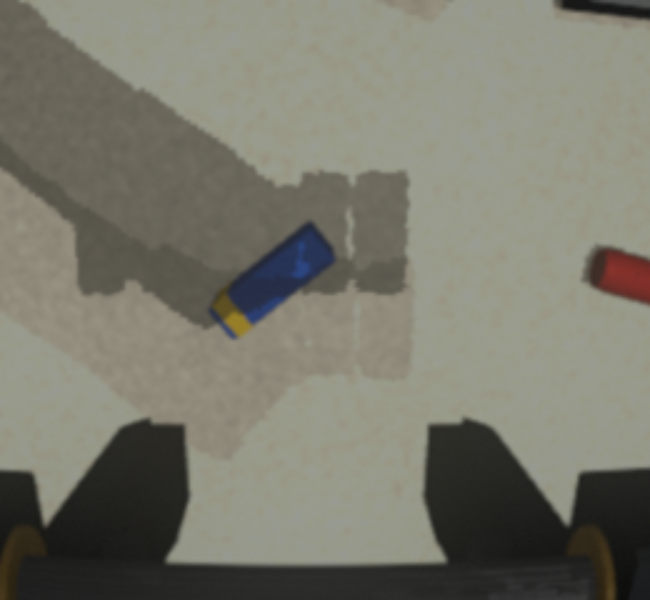

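```bash
cat > lie.py <<'E'
from fit import *
def lie(d,p0,hw,H):
    h=cv2.cvtColor(np.array(d["img"]),cv2.COLOR_RGB2HSV); m=cv2.inRange(h,(105,110,30),(130,255,255))|cv2.inRange(h,(18,140,60),(32,255,255))
    m=cv2.morphologyEx(m,cv2.MORPH_CLOSE,np.ones((3,3)))
    c=proj(d,[p0[0],p0[1],.015]); w=np.zeros_like(m); cv2.circle(w,(int(c[1]),int(c[0])),45,255,-1); m&=w
    t=cv2.GaussianBlur(m,(0,0),1).astype(float)
    def cost(v):
        p=np.array(p0)+v*[.006,.006,.2]; g=np.zeros_like(m)
        q=np.array([proj(d,X)[::-1] for X in tr(p,[(a*.035,b*hw,z) for a in(-1,1) for b in(-1,1) for z in(0,H)])],np.float32)
        cv2.fillConvexPoly(g,np.round(cv2.convexHull(q)*16).astype(int),255,shift=4); g=cv2.GaussianBlur(g,(0,0),1).astype(float)
        return -(g*t).sum()/np.sqrt((g*g).sum()*(t*t).sum()+1e-9)
    b=min((minimize(cost,v0,method="Nelder-Mead",options=dict(initial_simplex=[v0,v0+[1,0,0],v0+[0,1,0],v0+[0,0,1]])) for v0 in np.array([[-.5,-.5,-.5],[.5,.5,.5],[0,0,-1.],[0,0,1.]])),key=lambda b:b.fun)
    return np.array(p0)+b.x*[.006,.006,.2],b.fun
E
python3 - <<'E'
from lie import *
d=snap("wrist")
for hw,H in((.011,.032),(.016,.022)):
    P=lie(d,[.435,-.359,.83],hw,H); print(hw,P,np.degrees(P[0][2]))
    print(rel([P[0][0],P[0][1],.2]))
E
```

```text
0.011 (array([ 0.43590628, -0.36751462,  0.80922343]), np.float64(-0.9096286757186207)) 46.36508744921811
[-0.40930616 -0.5162167   1.46411912]
0.016 (array([ 0.43537697, -0.36884296,  0.92036578]), np.float64(-0.8141004131160684)) 52.73307507680906
[-0.44053403 -0.53361597  1.46407268]
```

```bash
python3 -m jog '[{"translation":[-0.35,-0.5,0],"twist":0,"claw":60},{"translation":[0,0,0],"twist":0.94,"claw":60},{"translation":[0,0,0],"twist":0.94,"claw":60},{"translation":[0,0,0],"twist":0.94,"claw":60},{"translation":[0,0,0],"twist":0.94,"claw":60},{"translation":[0,0,0],"twist":0.94,"claw":60},{"translation":[0,0,0],"twist":0.94,"claw":60},{"translation":[0,0,0],"twist":0.94,"claw":60},{"translation":[0,0,0],"twist":0.94,"claw":60},{"translation":[0,0,0],"twist":0.94,"claw":60},{"translation":[0,0,0],"twist":0,"claw":60},{"translation":[0,0,0],"twist":0,"claw":60}]'
python3 - <<'E'
from lie import *
print(yawy(),np.round(r.get_state()["q"],2)); d=snap("wrist"); print([(a["confidence"],np.round(a["location"]),np.round(onz(d,*a["location"],.016),3)) for a in r.spot_point("pack_d","wrist")])
Q=[]
for hw,H in((.011,.032),(.016,.022)):
    P=lie(d,[.435,-.362,.81],hw,H); Q.append(P[0]);print(hw,P,np.degrees(P[0][2]))
im=cv2.resize(np.array(d["img"])[80:260,160:352,::-1],None,fx=3,fy=3)
for X in tr(Q[0],box(.035,.011,.032)): a=proj(d,X); cv2.circle(im,(int((a[1]-160)*3),int((a[0]-80)*3)),0,(0,0,255),-1)
cv2.imwrite("pics/w10.png",im)
E
```

```text
clock: 23.7
tool_pos: [0.4359, -0.3655, 0.2588]
eef_rot: [0.918, 0.397, 0.0, -0.0]
contact_force: [-0.1, -0.7, -1.0]
opening: 0.602
-43.22010033384078 [ 0.45  0.6   0.28  1.73 -0.21  0.84  0.07]
[(0.64, array([164., 253.]), array([ 0.433, -0.37 ,  0.016]))]
0.011 (array([ 0.43507974, -0.36739799,  0.80476096]), np.float64(-0.9408334411460623)) 46.10940660317717
0.016 (array([ 0.43257546, -0.3682661 ,  0.83180846]), np.float64(-0.8193694745302899)) 47.659114327645895
```

View pics/w10.png

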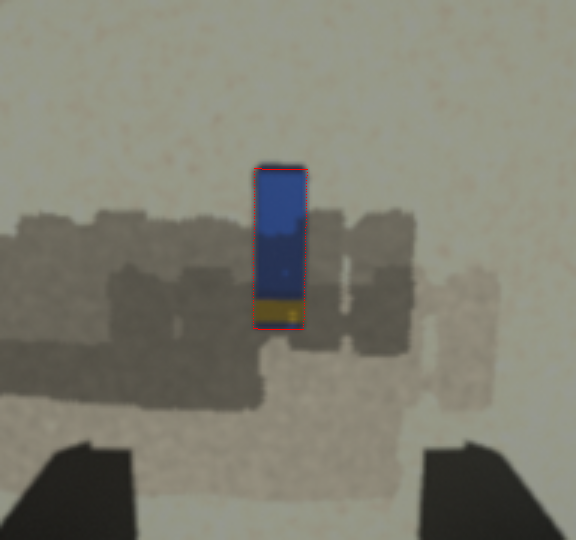

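```bash
python3 -m jog '[{"translation":[0.05,0,0.8],"twist":0,"claw":60},{"translation":[0,0,0.8],"twist":0,"claw":60},{"translation":[0,0,0.8],"twist":0,"claw":60},{"translation":[0,0,0.8],"twist":0,"claw":60},{"translation":[0,0,0.8],"twist":0,"claw":60},{"translation":[0,0,0.7],"twist":0,"claw":60},{"translation":[0,0,0.6],"twist":0,"claw":60},{"translation":[0,0,0.5],"twist":0,"claw":60},{"translation":[0,0,0.2],"twist":0,"claw":60},{"translation":[0,0,0.1],"twist":0,"claw":60},{"translation":[0,0,0],"twist":0,"claw":60},{"translation":[0,0,0],"twist":0,"claw":5},{"translation":[0,0,0],"twist":0,"claw":5},{"translation":[0,0,0],"twist":0,"claw":5},{"translation":[0,0,0],"twist":0,"claw":5},{"translation":[0,0,0],"twist":0,"claw":5},{"translation":[0,0,0],"twist":0,"claw":5}]' 40
```

```text
clock: 25.22
tool_pos: [0.4366, -0.3654, 0.0157]
eef_rot: [0.919, 0.395, 0.0, 0.001]
contact_force: [0.5, 1.1, 4.4]
opening: 0.243
```

```bash
python3 -m jog '[{"translation":[0,0,-0.4],"twist":0,"claw":5},{"translation":[0,0,-0.6],"twist":0,"claw":5},{"translation":[0,0,-0.7],"twist":0,"claw":5},{"translation":[0,0,-0.7],"twist":0,"claw":5},{"translation":[0,0,-0.7],"twist":0,"claw":5},{"translation":[0,0,-0.7],"twist":0,"claw":5},{"translation":[0,0,-0.6],"twist":0,"claw":5},{"translation":[0,0,0],"twist":0.82,"claw":5},{"translation":[0,0,0],"twist":0.82,"claw":5},{"translation":[0,0,0],"twist":0.82,"claw":5},{"translation":[0,0,0],"twist":0.82,"claw":5},{"translation":[0,0,0],"twist":0.82,"claw":5},{"translation":[0,0,0],"twist":0.82,"claw":5},{"translation":[0,0,0],"twist":0.82,"claw":5},{"translation":[0,0,0],"twist":0.82,"claw":5},{"translation":[0,0,0],"twist":0,"claw":5},{"translation":[0,0,0],"twist":0,"claw":5}]'
python3 - <<'E'
from h import *
d=snap("wrist"); print([(a["confidence"],np.round(a["rect"])) for a in r.spot_in("pack_a","wrist")])
c,s=np.cos(.1265),np.sin(.1265); x,y=-.012,-.121
P=[.607+x*c-y*s,-.031+x*s+y*c,.032]; print(P,yawy(),rel(P),np.round(r.get_state()["q"],2))
E
```

```text
clock: 26.63
tool_pos: [0.4359, -0.3647, 0.1908]
eef_rot: [0.998, 0.063, -0.0, -0.0]
contact_force: [-0.2, -0.7, -1.0]
opening: 0.246
[(0.89, array([ 5.,  1., 52., 32.])), (0.7, array([230., 184., 276., 318.]))]
[np.float64(0.6103615951096117), np.float64(-0.1525471088850699), 0.032] -82.76186064715498 [ 4.99414721 -4.71411929  3.97571709] [ 0.36  0.72  0.45  1.81 -0.46  0.72 -0.38]
```

```bash
python3 -m jog '[{"translation":[0.62,-0.59,0],"twist":0,"claw":5},{"translation":[0.62,-0.59,0],"twist":0,"claw":5},{"translation":[0.62,-0.59,0],"twist":0,"claw":5},{"translation":[0.62,-0.59,0],"twist":0,"claw":5},{"translation":[0.63,-0.59,0],"twist":0,"claw":5},{"translation":[0.63,-0.59,0],"twist":0,"claw":5},{"translation":[0.63,-0.59,0],"twist":0,"claw":5},{"translation":[0.63,-0.59,0],"twist":0,"claw":5},{"translation":[0,0,0],"twist":0,"claw":5},{"translation":[0,0,0],"twist":0,"claw":5}]'
python3 - <<'E'
from h import *
d=snap("wrist","w11"); print([(a["confidence"],np.round(a["rect"])) for a in r.spot_in("pack_a","wrist")])
print(yawy(),rel([.6104,-.1525,.032]))
E
```

```text
clock: 27.57
tool_pos: [0.6124, -0.1498, 0.1904]
eef_rot: [0.998, 0.065, 0.0, -0.001]
contact_force: [-0.0, -0.4, -0.5]
opening: 0.244
[(0.71, array([227., 183., 276., 319.])), (0.63, array([ 79., 160., 135., 194.])), (0.55, array([156., 160., 199., 196.])), (0.48, array([  0., 100., 309., 220.]))]
-82.89580646459085 [ 0.01074404 -0.03952078  3.97605877]
```

View pics/w11.png

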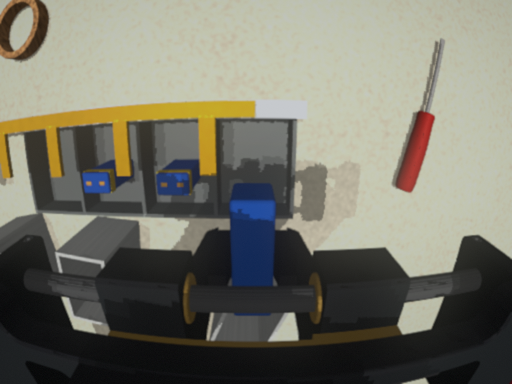

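```bash
python3 -m jog '[{"translation":[0,0,0.7],"twist":0,"claw":5},{"translation":[0,0,0.7],"twist":0,"claw":5},{"translation":[0,0,0.7],"twist":0,"claw":5},{"translation":[0,0,0.6],"twist":0,"claw":5},{"translation":[0,0,0.5],"twist":0,"claw":5},{"translation":[0,0,0.4],"twist":0,"claw":5},{"translation":[0,0,0.2],"twist":0,"claw":5},{"translation":[0,0,0.1],"twist":0,"claw":5},{"translation":[0,0,0],"twist":0,"claw":5},{"translation":[0,0,0],"twist":0,"claw":5}]'
```

```text
clock: 28.5
tool_pos: [0.6132, -0.1547, 0.0364]
eef_rot: [0.998, 0.061, 0.003, 0.001]
contact_force: [5.9, 0.9, 1.7]
opening: 0.249
```

```bash
python3 -m jog '[{"translation":[0.08,0,0],"twist":0,"claw":5},{"translation":[0,0,0.07],"twist":0,"claw":5},{"translation":[0,0,0],"twist":0,"claw":5},{"translation":[0,0,0],"twist":0,"claw":5}]'
```

```text
clock: 28.83
tool_pos: [0.6146, -0.1542, 0.0332]
eef_rot: [0.998, 0.062, 0.001, 0.001]
contact_force: [1.9, -1.3, 5.1]
opening: 0.245
```

```bash
python3 -m jog '[{"translation":[0,0,0],"twist":0,"claw":27},{"translation":[0,0,0],"twist":0,"claw":30},{"translation":[0,0,0],"twist":0,"claw":30},{"translation":[0,0,0],"twist":0,"claw":30},{"translation":[0,0,-0.3],"twist":0,"claw":30},{"translation":[0,0,-0.5],"twist":0,"claw":30},{"translation":[0,0,-0.8],"twist":0,"claw":30},{"translation":[0,0,-0.9],"twist":0,"claw":30},{"translation":[0,0,-0.9],"twist":0,"claw":30},{"translation":[0,0,-0.9],"twist":0,"claw":30},{"translation":[0,0,-0.9],"twist":0,"claw":30},{"translation":[0,0,0],"twist":0,"claw":30},{"translation":[0,0,0],"twist":0,"claw":30}]'
python3 - <<'E'
from h import *
d=snap("wrist","w12"); print([(a["confidence"],np.round(a["rect"])) for a in r.spot_in("pack_a","wrist")])
c,s=np.cos(.1265),np.sin(.1265)
for a in r.spot_point("pack_a","wrist"):
    p=onz(d,*a["location"],.03)-np.array([.607,-.031,0]); print(a["confidence"],c*p[0]+s*p[1],-s*p[0]+c*p[1])
print(np.round(r.get_state()["q"],2),yawy())
E
```

```text
clock: 29.92
tool_pos: [0.6153, -0.1532, 0.2434]
eef_rot: [0.998, 0.062, 0.002, 0.001]
contact_force: [-0.7, -0.3, -0.9]
opening: 0.299
[(0.85, array([239., 140., 262., 205.])), (0.82, array([166., 156., 204., 185.])), (0.61, array([ 99., 155., 146., 184.]))]
0.97 -0.009666394866009752 -0.03820021836323432
0.85 -0.012482766760152536 -0.12101211381101325
0.59 -0.013405019315694055 0.04907654872000442
[-0.12  0.76  0.56  1.56 -0.47  0.96 -0.86] -82.87875185506681
```

View pics/w12.png

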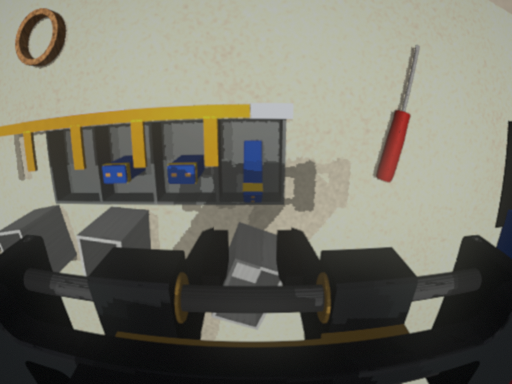

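```bash
python3 - <<'E'
from h import *
print(rel([.5735,.2348,.105]))
d=snap("top"); print([(a["confidence"],np.round(onz(d,*a["location"],.132),3)) for a in r.spot_point("lock_grip","top")])
E
```

```text
[ 0.21825449 -9.71094897  3.36887015]
[(0.57, array([0.57 , 0.228, 0.132]))]
```

```bash
python3 -m jog '[{"translation":[0.02,-0.9,0],"twist":0,"claw":60},{"translation":[0.02,-0.9,0],"twist":0,"claw":60},{"translation":[0.02,-0.9,0],"twist":0,"claw":60},{"translation":[0.02,-0.9,0],"twist":0,"claw":60},{"translation":[0.02,-0.9,0],"twist":0,"claw":60},{"translation":[0.02,-0.9,0],"twist":0,"claw":60},{"translation":[0.02,-0.9,0],"twist":0,"claw":60},{"translation":[0.02,-0.9,0],"twist":0,"claw":60},{"translation":[0.02,-0.9,0],"twist":0,"claw":60},{"translation":[0.02,-0.9,0],"twist":0,"claw":60},{"translation":[0,-0.7,0],"twist":0,"claw":60},{"translation":[0,0,0],"twist":0,"claw":60},{"translation":[0,0,0],"twist":0,"claw":60}]'
python3 - <<'E'
from h import *
print(yawy(),rel([.5735,.2348,.105]))
E
```

```text
clock: 31.25
tool_pos: [0.573, 0.2356, 0.2388]
eef_rot: [0.998, 0.064, -0.001, 0.0]
contact_force: [0.6, -0.0, -0.2]
opening: 0.599
-82.63336306210869 [0.01836096 0.02059688 3.34487403]
```

```bash
python3 -m jog '[{"translation":[0.02,0.02,0.7],"twist":0,"claw":60},{"translation":[0,0,0.7],"twist":0,"claw":60},{"translation":[0,0,0.7],"twist":0,"claw":60},{"translation":[0,0,0.6],"twist":0,"claw":60},{"translation":[0,0,0.6],"twist":0,"claw":60},{"translation":[0,0,0],"twist":0,"claw":60},{"translation":[0,0,0],"twist":0,"claw":10},{"translation":[0,0,0],"twist":0,"claw":10},{"translation":[0,0,0],"twist":0,"claw":10},{"translation":[0,0,0],"twist":0,"claw":10},{"translation":[0,0,0],"twist":0,"claw":10},{"translation":[0,0,0],"twist":0,"claw":10}]' 20
python3 -m jog '[{"translation":[0,0.2,0],"twist":0,"claw":10},{"translation":[0,0.2,0],"twist":0,"claw":10},{"translation":[0,0.2,0],"twist":0,"claw":10},{"translation":[0,0.2,0],"twist":0,"claw":10},{"translation":[0,0.15,0],"twist":0,"claw":10},{"translation":[0,0.1,0],"twist":0,"claw":10},{"translation":[0,0,0],"twist":0,"claw":10},{"translation":[0,0,0],"twist":0,"claw":10},{"translation":[0,0,0],"twist":0,"claw":10}]'
```

```text
clock: 32.25
tool_pos: [0.5755, 0.2335, 0.1093]
eef_rot: [0.998, 0.062, 0.001, -0.001]
contact_force: [-0.1, 0.1, 4.8]
opening: 0.185
clock: 33.0
tool_pos: [0.5804, 0.1952, 0.1092]
eef_rot: [0.998, 0.063, 0.0, -0.003]
contact_force: [-1.7, 8.1, 7.9]
opening: 0.174
```

Moved 38.6 mm with an 8 N reaction. I'll push a little further to confirm the end stop.

```bash
python3 -m jog '[{"translation":[0,0.1,0],"twist":0,"claw":10},{"translation":[0,0.1,0],"twist":0,"claw":10},{"translation":[0,0,0],"twist":0,"claw":10},{"translation":[0,0,0],"twist":0,"claw":10},{"translation":[0,0,0],"twist":0,"claw":10},{"translation":[0,0,0],"twist":0,"claw":10}]'
```

```text
clock: 33.5
tool_pos: [0.5805, 0.1951, 0.1092]
eef_rot: [0.998, 0.066, -0.0, -0.008]
contact_force: [-2.5, 20.3, 6.8]
opening: 0.181
```

```bash
python3 -m jog '[{"translation":[0,-0.13,0],"twist":0,"claw":10},{"translation":[0,-0.12,0],"twist":0,"claw":10},{"translation":[0,0,0],"twist":0,"claw":10},{"translation":[0,0,0],"twist":0,"claw":40},{"translation":[0,0,0],"twist":0,"claw":40},{"translation":[0,0,0],"twist":0,"claw":40},{"translation":[0,0,-0.6],"twist":0,"claw":40},{"translation":[0,0,-0.9],"twist":0,"claw":40},{"translation":[0,0,-0.9],"twist":0,"claw":40},{"translation":[0,0,-0.9],"twist":0,"claw":40},{"translation":[-0.9,0,0],"twist":0,"claw":40},{"translation":[-0.9,0,0],"twist":0,"claw":40},{"translation":[-0.9,0,0],"twist":0,"claw":40},{"translation":[0,0,0],"twist":0,"claw":40},{"translation":[0,0,0],"twist":0,"claw":40}]'
python3 - <<'E'
from fit import *
d=snap("top"); ds=snap("side"); p=[.607,-.031,.1265]
for dd in(d,ds):
    m=yellow(dd); t=cv2.GaussianBlur(m,(0,0),1.2).astype(float); o=[]
    for q in np.arange(-.006,.012,.002):
        g=cv2.GaussianBlur(render(dd,p,lockpolys(q)),(0,0),1.2).astype(float); o.append((round(q,3),round((g*t).sum()/np.sqrt((g*g).sum()*(t*t).sum()),3)))
    print(dd["c"],o); print([(a["confidence"],np.round(onz(dd,*a["location"],.132),3)) for a in r.spot_point("lock_grip",dd["c"])])
w=snap("wrist"); print([(a["confidence"],np.round(onz(w,*a["location"],.132),3)) for a in r.spot_point("lock_grip","wrist")])
cv2.imwrite("pics/t4.png",cv2.resize(d["img"][140:235,170:350,::-1],(720,380),interpolation=cv2.INTER_CUBIC))
E
```

```text
clock: 34.75
tool_pos: [0.4705, 0.1785, 0.2401]
eef_rot: [0.998, 0.061, -0.001, 0.0]
contact_force: [1.2, -0.1, -0.8]
opening: 0.404
top [(np.float64(-0.006), np.float64(0.859)), (np.float64(-0.004), np.float64(0.907)), (np.float64(-0.002), np.float64(0.937)), (np.float64(0.0), np.float64(0.951)), (np.float64(0.002), np.float64(0.944)), (np.float64(0.004), np.float64(0.915)), (np.float64(0.006), np.float64(0.875)), (np.float64(0.008), np.float64(0.822)), (np.float64(0.01), np.float64(0.764))]
[(0.72, array([0.577, 0.192, 0.132]))]
side [(np.float64(-0.006), np.float64(0.822)), (np.float64(-0.004), np.float64(0.859)), (np.float64(-0.002), np.float64(0.892)), (np.float64(0.0), np.float64(0.915)), (np.float64(0.002), np.float64(0.925)), (np.float64(0.004), np.float64(0.923)), (np.float64(0.006), np.float64(0.91)), (np.float64(0.008), np.float64(0.882)), (np.float64(0.01), np.float64(0.846))]
[(0.89, array([0.58 , 0.201, 0.132]))]
[(0.73, array([0.577, 0.198, 0.132]))]
```

View pics/t4.png

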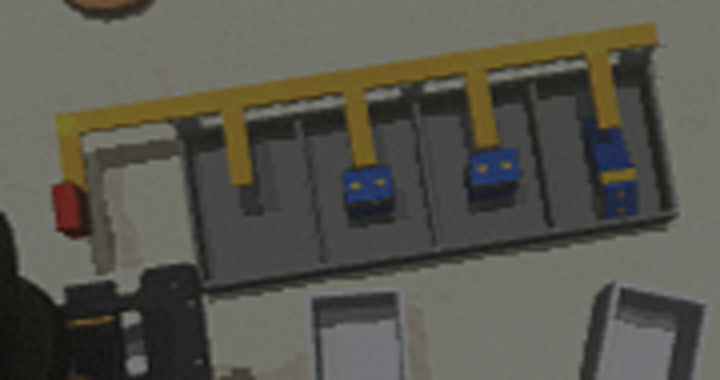

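```bash
python3 - <<'E'
from h import *
print(yawy(),rel([.575,.237,.2]))
E
```

```text
-82.89792346686706 [ 2.67676211 -1.11372288  1.00838972]
```

```bash
python3 -m jog '[{"translation":[0,-0.56,0],"twist":0,"claw":0},{"translation":[0,-0.56,0],"twist":0,"claw":0},{"translation":[0.9,0,0],"twist":0,"claw":0},{"translation":[0.9,0,0],"twist":0,"claw":0},{"translation":[0.88,0,0],"twist":0,"claw":0},{"translation":[0,0,0.8],"twist":0,"claw":0},{"translation":[0,0,0.8],"twist":0,"claw":0},{"translation":[0,0,0.8],"twist":0,"claw":0},{"translation":[0,0,0.8],"twist":0,"claw":0},{"translation":[0,0,0],"twist":0,"claw":0},{"translation":[0,0.2,0],"twist":0,"claw":0},{"translation":[0,0.2,0],"twist":0,"claw":0},{"translation":[0,0,0],"twist":0,"claw":0},{"translation":[0,0,0],"twist":0,"claw":0},{"translation":[0,0,0],"twist":0,"claw":0}]'
```

```text
clock: 36.3
tool_pos: [0.5767, 0.2216, 0.114]
eef_rot: [0.998, 0.062, 0.001, -0.001]
contact_force: [-0.3, 0.1, -0.4]
opening: 0.003
```

```bash
python3 -m jog '[{"translation":[0,0.2,0],"twist":0,"claw":0},{"translation":[0,0.2,0],"twist":0,"claw":0},{"translation":[0,0.2,0],"twist":0,"claw":0},{"translation":[0,0,0],"twist":0,"claw":0},{"translation":[0,0,0],"twist":0,"claw":0},{"translation":[0,0,0],"twist":0,"claw":0}]'
```

```text
clock: 36.8
tool_pos: [0.5765, 0.2178, 0.1136]
eef_rot: [0.998, 0.069, -0.001, -0.013]
contact_force: [-4.6, 31.2, 8.2]
opening: 0.001
```

```bash
python3 -m jog '[{"translation":[0,-0.3,0],"twist":0,"claw":0},{"translation":[0,-0.4,0],"twist":0,"claw":0},{"translation":[0,-0.4,0],"twist":0,"claw":0},{"translation":[0,0,-0.8],"twist":0,"claw":0},{"translation":[0,0,-0.9],"twist":0,"claw":0},{"translation":[0,0,-0.9],"twist":0,"claw":0},{"translation":[0,0,-0.9],"twist":0,"claw":0},{"translation":[-0.9,0,0],"twist":0,"claw":0},{"translation":[-0.9,0,0],"twist":0,"claw":0},{"translation":[-0.9,0,0],"twist":0,"claw":0},{"translation":[0,0,0],"twist":0,"claw":0},{"translation":[0,0,0],"twist":0,"claw":0}]'
python3 - <<'E'
from fit import *
d=snap("top"); p=[.607,-.031,.1265]; m=yellow(d); t=cv2.GaussianBlur(m,(0,0),1.2).astype(float)
for q in np.arange(-.004,.006,.002):
    g=cv2.GaussianBlur(render(d,p,lockpolys(q)),(0,0),1.2).astype(float); print(round(q,3),round((g*t).sum()/np.sqrt((g*g).sum()*(t*t).sum()),3))
print([(n,[np.round(onz(d,*a["location"],0)[:2],3) for a in r.spot_point(n,"top")][:1]) for n in("multimeter","tape_roll","screwdriver")])
print([(a["confidence"],np.round(onz(d,*a["location"],.035),3)) for a in r.spot_point("pack_a","top")])
cv2.imwrite("pics/t5.png",cv2.resize(d["img"][140:235,170:350,::-1],(720,380),interpolation=cv2.INTER_CUBIC))
E
```

```text
clock: 37.8
tool_pos: [0.464, 0.2278, 0.2528]
eef_rot: [0.998, 0.062, -0.001, -0.001]
contact_force: [0.3, 0.2, 0.3]
opening: 0.01
-0.004 0.906
-0.002 0.937
0.0 0.952
0.002 0.944
0.004 0.916
[('multimeter', [array([0.394, 0.389])]), ('tape_roll', [array([0.784, 0.187])]), ('screwdriver', [array([ 0.715, -0.356])])]
[(0.71, array([ 0.606, -0.072,  0.035])), (0.65, array([0.596, 0.006, 0.035])), (0.49, array([ 0.605, -0.153,  0.035]))]
```

View pics/t5.png

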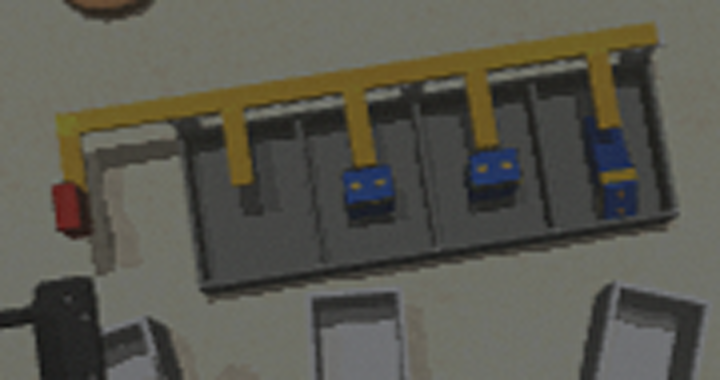

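```bash
python3 -c "
from plant import r
print(r.finish_job())"
```

```text
the job is handed in; nothing more can be done
None
```

The job is handed in. All three packs present are in the tray, one to a compartment, and the lock is slid back to its locked end stop. No verdict was reported, so this rests on my own last checks.

**What I did**
- I slid the lock to its open end stop, where it resisted about 30 N and moved no further.
- The packs from the two filled canisters stand upright in compartments 2 and 1. The third canister was empty.
- The bench pack was knocked aside and fell over during the run. I found it again and laid it in compartment 0.
- I slid the lock back, then pressed the red grip with closed fingers to about 31 N to confirm it was at the end stop.

**Last checks**
- **Lock:** the top camera fits it at about 0 mm. The earlier side view, taken before that last press, fitted best at 2–4 mm, so the two views disagree slightly.
- **Lock travel:** the gripper measured about 34 mm when opening and 39 mm when closing, against the 40 mm nominal. The opening shortfall suggests the lock started about 5 mm open.
- **Packs:** the top camera shows three packs in three separate compartments, below the tongues.
- **Bystanders:** the tape roll and the screwdriver read within 8 mm of their starting readings, and so does the meter, which is about the scatter of the detections.
- **Robot:** clear of everything at hand-in, at 37.8 s on the clock.

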